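Clamp the gauge on the tester, load the weights, start the leak test

TASK

Set the repaired gauge, dial up, centred on the tester's rubber seat and push the toggle clamp handle down past its dead point so that the pad holds the gauge. Stack all the disc weights lying on the cart squarely, one on another, on the tester's weight pan, and when gauge and weights are ready press the big white button all the way and let it go to start the leak test. Leave everything clamped and stacked, and do not disturb the other things on the cart.

Things in the scene. Friction and masses are not known exactly. Their poses are not given: they have to be found in the camera images.
- tester: The squat black tester, fixed to the cart, 200 mm (its x) by 380 mm (its y); flat deck on top 55 mm above the cart. Origin under its centre. Its y axis runs from the weight pan end (-y) to the clamp handle end (+y); its front with the display faces -x. It stands at a slight yaw, different each time.
- seat (a point): Centre of the sealing face of the test seat: a round black rubber face 62 mm across, 3 mm proud of the deck (58 mm above the cart), in the tester's frame at (0, -40) mm, with the tester's axes. The gauge sits on it on its flat back. The clamp's steel cheeks begin 75 mm from here towards +y, up to 128 mm above the cart; the open arm and its pad stand above them.
- pan (a point): Centre of the top of the weight pan: a round steel plate 50 mm across on a short fixed column, top 20 mm above the deck (75 mm above the cart), in the tester's frame at (0, -140) mm. Axes are the tester's.
- handle_hinge (a point): Hinge axis of the clamp handle, fixed on the tester at (0, 88) mm, 118 mm above the cart. It runs along the tester's x. Near the end of the grip it takes a few newtons (under 15) to push the handle over with the gauge in place, and about as much to lift it open. Friction keeps the handle where it is left while the pad is clear.
- handle_end (a point): Point on the handle's centre line 100 mm from its hinge, near the end of the black rubber grip. The grip is a round bar 16 mm thick, from 34 to 115 mm from the hinge. It moves with the handle.
- clamp_handle (a joint): Handle angle of the toggle clamp, rad. 0: open, handle pointing up and to the tester's +y, 1.05 rad above level, arm and pad standing upright. Grows as the handle is pushed down; at 1.05 it lies level on its stop. Dead point at 0.95: short of it, the pad on the gauge (touching from about 0.75) springs it back; past it, it goes on to the stop and stays.
- clamp_pad: The round black rubber pad, 56 mm across, under the end of the clamp arm, 85 mm from the arm's pivot. Origin at the centre of its pressing face. Open, it stands upright, facing the seat axis from 50 mm away, 170 to 230 mm above the cart: keep the gripper narrow towards it. It is sprung; clamped, it presses on the bezel of the gauge over the seat centre with about 10 N.
- start_button (a joint): The big white push button, 44 mm across, on the tester's deck at its front edge on the clamp side, in the tester's frame at (-58, 105) mm. Travel in m: 0 up, 0.008 fully down; sprung, 6 N fully down, and returns when let go.
- start_button_top (a point): Centre of the button's top face; it moves with the button.
- gauge: The repaired gauge to be tested: a round steel pressure gauge, case 58 mm across and 30 mm high, lying on its flat back with the white dial up (the glass lies 4 mm below the bezel rim). Origin at the centre of its back. About 160 g.
- weight0: A plain round steel disc weight, 56 mm across, 12 mm thick, flat on both faces, about 200 g; lying flat. Origin at the centre of its underside. There are three to five of these; absent ones are None.
- weight1: A plain round steel disc weight, 56 mm across, 12 mm thick, flat on both faces, about 200 g; lying flat. Origin at the centre of its underside. There are three to five of these; absent ones are None.
- weight2: A plain round steel disc weight, 56 mm across, 12 mm thick, flat on both faces, about 200 g; lying flat. Origin at the centre of its underside. There are three to five of these; absent ones are None.
- weight3: A plain round steel disc weight, 56 mm across, 12 mm thick, flat on both faces, about 200 g; lying flat. Origin at the centre of its underside. There are three to five of these; absent ones are None.
- weight4: A plain round steel disc weight, 56 mm across, 12 mm thick, flat on both faces, about 200 g; lying flat. Origin at the centre of its underside. There are three to five of these; absent ones are None.
- reference_gauge: The chrome reference gauge, a 100 mm round dial standing upright on a foot, 145 mm high. Not to be disturbed. Origin under its foot.
- tin_box: A closed round tin box, 84 mm across, 32 mm high. Stays where it is.
- hexkey_holder: A steel block with hex keys, 70 by 24 mm, about 95 mm high. Stays where it is.
- tpiece0: A white nylon T-piece, 60 mm by 35 mm, 13 mm high, lying on the cart among the weights. Stays out of the job.
- tpiece1: The other white nylon T-piece, same size.
Things that resemble listed ones, but are neither listed nor needed, are in the scene too. Leave any green or pink look-alike of the gauge alone. Leave any pink or red look-alike of the weight0 alone.

How it is judged:
On the way, in this order (a step that is already met when the one before it is completed fails the run):
1. gauge centred on the seat and held by the clamp pad, and every weight present stacked squarely on the pan (value of joint clamp_handle above 1.01 rad and horizontal distance between gauge and seat below 0.008 m and angle between gauge's own z axis and vertical below 0.06 rad and z of gauge in the frame of seat between -0.004 and 0.004 m and contact force between clamp_pad and gauge above 3 N and horizontal distance between each of weight0, weight1, weight2, weight3, weight4 and pan below 0.008 m and angle between the z axis of each of weight0, weight1, weight2, weight3, weight4 and the z axis of pan, either way round below 0.06 rad and z of each of weight0, weight1, weight2, weight3, weight4 in the frame of pan above -0.003 m), for 0.3 s.
2. white button pressed fully while gauge is clamped and weights are stacked (all of step 1 and value of joint start_button above 0.006 m), for 0.1 s.
At the end, for the whole second after the job is handed in: The gauge lies flat and dial up on the seat within 8 mm of its centre, the handle is past its dead point on its stop (above 1.01 rad) with the pad pressing the gauge, every weight lies flat in one pile on the pan within 8 mm of its axis, the button is up again, all at rest (all of step 1 and value of joint start_button below 0.002 m and linear speed of each of gauge, weight0, weight1, weight2, weight3, weight4 below 0.02 m/s); the robot touches nothing.
It fails at once if the reference gauge, tin box or hex key holder is pushed more than 4 cm or a T-piece more than 8 cm (distance of any of reference_gauge, tin_box, hexkey_holder from where it was at the start of the episode above 0.04 m or distance of any of tpiece0, tpiece1 from where it was at the start of the episode above 0.08 m).
It fails at once if reference gauge tipped over (angle between reference_gauge's own z axis and vertical above 0.5 rad).
Of weight0, weight1, weight2, weight3, weight4 only 3 to 5 are there at a start; the rules pass over those that are not, and their reading is None.
At some moment in a run one of gauge, weight0, weight1, weight2, weight3, weight4 may be knocked a few centimetres aside while the robot is not near it.
Once in a run the grip may slacken for a moment while it holds something.
It also fails if it takes over 210 s, if anything falls off the work surface, if the arm or the gripper's body presses on something with over 40 N, if the wrist force passes 120 N, or if a joint passes its speed limit or range.

ROBOT

A 6-joint arm with a two-finger parallel gripper is mounted at the origin on the work surface. World frame = base frame: x ahead of the robot, y to its left, z up, the work surface at z = 0. Lengths are in m, angles in rad, forces in N, time in s.
With the tool pointing down it reaches from about 0.25 to 0.775 m from the base axis. Payload 4 kg.
Tool frame: the origin (TCP) lies on the centre line of the jaws, within the pads' length; the fingertips stand 17 mm ahead of it and the grasp point (between the pads) lies 2 mm behind it; z points along the fingers, y is the line along which they close (so a half turn about z gives the same grasp; the last joint's range is limited). The gripper opens to 94 mm and grips with 3 to 60 N. Pads are 16 mm wide; open, the fingers measure 119 mm over their backs; the gripper's body (75 mm by 177 mm) begins 78 mm behind the grasp point.
Start: joints at [1.014, 0.087, 1.371, -0, 1.684, -0.103], TCP at [0.241, 0.494, 0.223] pointing down, gripper open.
Joint ranges: [-3.1, 3.1], [-0.76, 2.03], [0.27, 2.55], [-1.08, 4.22], [0.17, 2.65], [-2.57, 2.57]. Speed limits (rad/s): [2.79, 2.79, 3.14, 3.14, 3.14, 3.14].

INTERFACE

Orientations are given as [roll, pitch, yaw] about the fixed x, y, z axes, in that order (R = Rz(yaw) Ry(pitch) Rx(roll)).
In Python, from bench import robot gives the robot as it stands.
- The arm moves only by the tool servo_tool, never from a script. Its argument "plan" is a list of rows, each a list of 7 numbers: the shift along the tool's x, y, z normalised to -1 to 1, where 1 is 0.1 m, then the turn, a rotation vector about the tool's x, y, z normalised to -1 to 1, where 1 is pi/2 rad, then the finger opening in mm, from 0 to 94. In form: [[x, y, z, ax, ay, az, gripper], ...]. A call has 1 to 12 rows; each row is the pose to reach, as a shift and turn from the pose commanded when the call began, along the tool's axes at that moment; what a row does not reach only later rows make up. A row lasts 1/12 s, in which the tool goes at most 41.7 mm and 7.16 degrees, less where a joint would pass 70% of its speed; a pose out of reach is approached as far as the arm can. A call with a number of a shift or a turn outside -1 to 1 is refused whole. A call with a gripper value outside its range is refused whole. The fingers move at their own pace and stop on an object; the grip force is fixed at half the most. Time passes only in rows, so rows that repeat a pose let the fingers close. It gives the time, the measured TCP pose, the force, the opening and the grip force at its end, in the units of the state.
- robot.get_obs(): the state, without advancing time (a new reading comes with each control period).
- robot.snapshot(name): name is "scene" or "top"; returns the picture (384x512x3 uint8, red, green, blue); there is no depth.
- robot.camera_params(name): a dict with "camera_matrix" (3x3 intrinsics, pixels), "rvec" (rotation vector, rad) and "tvec" (3), from world to camera coordinates, as OpenCV has them. Camera axes: x right, y down, z forward; pixel columns grow to the right and rows downward; lengths in m; the calibration is good to about 2 mm. A picture is of the moment at which its call begins. camera_params takes no time and is no camera call.
- robot.close_job(): hands the job in; it is judged then, once.
Trained networks look in the newest picture that a camera, given by its name, has taken for a name from the list of things; names that differ only in an ending like _2 or _b are one class to them, and where a whole thing is asked for, a point or a joint stands for the part that bears it (a point fixed in the world has none). Each returns a list of dicts, best first, with "conf" (0 to 1); they miss things now and then, are a little off and sometimes report something else, mostly with a low value. They report only what shows in the picture. A call takes as long as a camera call. They do not tell look-alikes from the thing itself.
- robot.find_in(thing, camera): "extent" ([centre column, centre row, width, height] in pixels, round what is visible of it).
The state is a dict: "time": time; "joint_positions": joint angles; "qvel": joint speeds; "joint_torque": joint torques, N m; "tool_pos": TCP position; "ee_rot": TCP orientation; "wrist_force": force on the tool from outside, world axes, zero at the start; "wrist_torque": the same for the moment, N m; "width": finger opening in m; "finger_force": force on a finger pad.
Only numpy, scipy, OpenCV 4.12 (cv2) and the standard library are available. Lean on these libraries where they do the work, as an engineer would, in place of code of your own. Each camera call takes 0.05 s, during which the arm holds its last target. There are 200 camera calls.

## Working session

There is one attempt and no reset: what is moved stays moved. The work goes in short steps, Python scripts to look and compute and a tool call to move; the robot and the scene stay as the last step left them, time stands still between calls to the robot, and variables do not carry over. Pictures are saved under pics/ and viewed, at most 14 in all, crops included, and the job is handed in when it is done.

Besides the shell and the picture viewer there is one more tool, called by a JSON object that holds its "method" and its "body". servo_tool: Moves the arm, as the interface text tells. Scaled input: -1 to 1 covers 0.1 m each way for a shift and pi/2 rad each way for a turn. Its arguments: {"type":"object","properties":{"plan":{"type":"array","items":{"type":"array","items":{"type":"number"}}}},"required":["plan"]}

```bash
mkdir -p pics; cat > h.py <<'E'
import numpy as np, cv2
from bench import robot
def cam(n):
    p=robot.camera_params(n); R=cv2.Rodrigues(np.array(p["rvec"],float))[0]
    return np.array(p["camera_matrix"],float),R,np.array(p["tvec"],float).reshape(3)
def ray(n,u,v,z):
    K,R,t=cam(n); d=R.T@np.linalg.inv(K)@np.array([u,v,1.]); c=-R.T@t
    return c+d*(z-c[2])/d[2]
def proj(n,P):
    K,R,t=cam(n); q=(np.atleast_2d(P)@R.T+t)@K.T
    return q[:,:2]/q[:,2:]
def save(n,name,crop=None,s=1):
    im=robot.snapshot(n)[:,:,::-1]
    if crop: a,b,c,d=crop; im=im[b:d,a:c]
    if s!=1: im=cv2.resize(im,None,fx=s,fy=s,interpolation=cv2.INTER_CUBIC)
    cv2.imwrite("pics/"+name,im)
E
python3 - <<'E'
from h import *
save("top","top0.png",None,1.5); save("scene","scene0.png",None,1.5)
for n in("top","scene"):
    K,R,t=cam(n); print(n,np.round(-R.T@t,3),K[0,0], np.round(R.T[:,2],2))
for th,z in(("gauge",.03),("weight0",.012),("tester",.055),("start_button",.06),("tpiece0",.01),("clamp_handle",.1),("clamp_pad",.2),("pan",.075),("seat",.058),("hexkey_holder",.05),("tin_box",.03),("reference_gauge",.07)):
    for d in robot.find_in(th,"top"):
        u,v,w,h=d["extent"]; print(th,round(d["conf"],2),np.round([u,v,w,h]),np.round(ray("top",u,v,z),3))
E
```

```text
top [0.368 0.07  1.527] 471.18470153229475 [ 0.12  0.   -0.99]
scene [1.049 0.327 1.001] 409.56548234915493 [-0.48 -0.25 -0.84]
gauge 0.61 [130. 202.  19.  17.] [0.545 0.457 0.03 ]
gauge 0.59 [219. 184.  15.  17.] [0.602 0.171 0.03 ]
gauge 0.48 [188. 200.  19.  23.] [0.551 0.27  0.03 ]
weight0 0.81 [231. 238.  20.  19.] [0.43  0.134 0.012]
weight0 0.67 [159. 200.  18.  18.] [0.552 0.367 0.012]
weight0 0.67 [196. 236.  17.  17.] [0.438 0.247 0.012]
weight0 0.64 [183. 269.  17.  20.] [0.333 0.287 0.012]
weight0 0.53 [158. 240.  18.  18.] [0.424 0.369 0.012]
weight0 0.49 [118. 233.  20.  20.] [0.447 0.496 0.012]
tester 0.94 [322. 200. 126.  81.] [ 0.544 -0.157  0.055]
start_button 0.48 [286. 209.  18.  18.] [ 0.515 -0.041  0.06 ]
tpiece0 0.66 [206. 161.  15.  11.] [0.683 0.214 0.01 ]
clamp_handle 0.59 [290. 190.  21.  12.] [ 0.569 -0.05   0.1  ]
clamp_pad 0.5 [320. 192.  17.  16.] [ 0.549 -0.127  0.2  ]
clamp_pad 0.2 [290. 210.  17.  18.] [ 0.499 -0.04   0.2  ]
pan 0.8 [320. 199. 130.  82.] [ 0.544 -0.146  0.075]
pan 0.46 [197. 234.  18.  17.] [0.438 0.235 0.075]
seat 0.56 [323. 200. 123.  84.] [ 0.545 -0.157  0.058]
hexkey_holder 0.57 [258. 147.  11.  23.] [0.718 0.044 0.05 ]
tin_box 0.88 [166. 160.  29.  29.] [0.683 0.342 0.03 ]
reference_gauge 0.69 [235. 132.  35.  29.] [0.762 0.118 0.07 ]
```

View pics/top0.png

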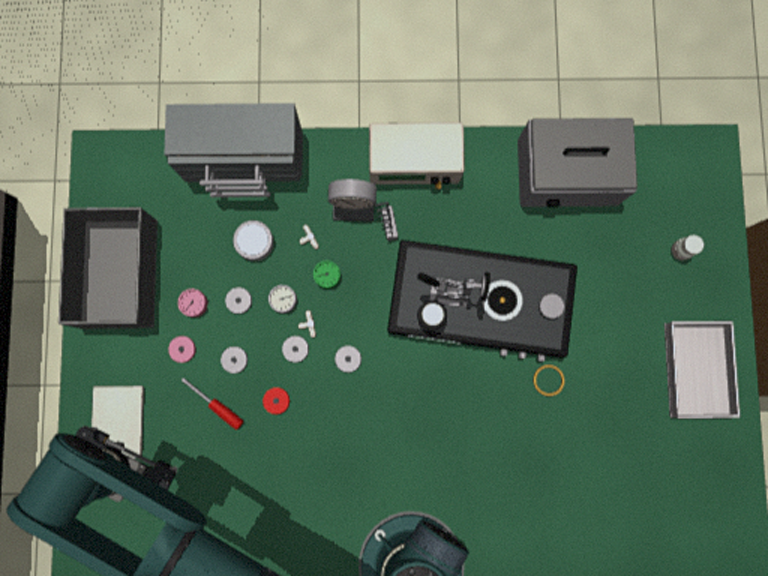

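View pics/scene0.png

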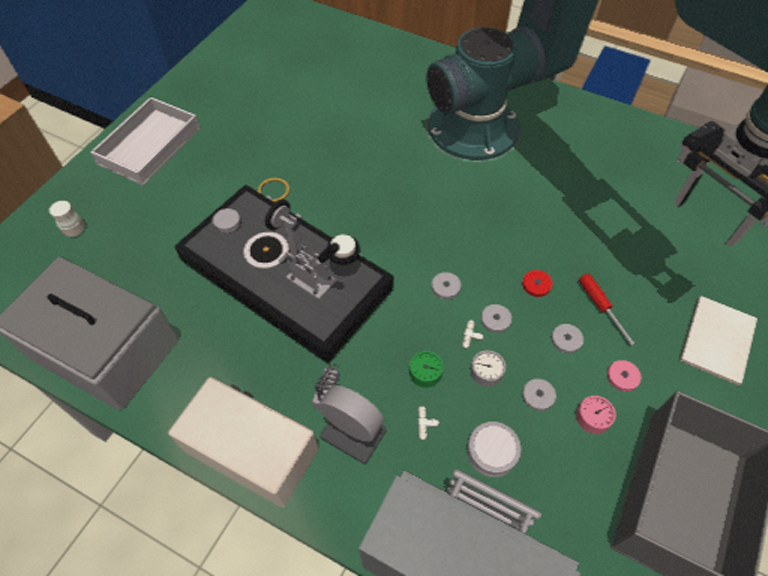

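```bash
python3 - <<'E'
from h import *
save("top","crop0.png",(95,110,415,290),2.5)
o=robot.get_obs(); print(o)
E
```

```text
{'time': 0.75, 'joint_positions': array([ 1.01390595e+00,  8.71762740e-02,  1.37066793e+00, -1.52433775e-05,
        1.68363907e+00, -1.03103868e-01]), 'qvel': array([ 1.04966356e-03,  5.15562835e-04,  2.12665822e-03,  4.55945362e-04,
       -1.30606156e-04,  4.05307678e-05]), 'joint_torque': array([-3.58649440e-04, -3.39955294e+01, -3.02558076e+01,  7.16507924e-02,
        2.33503844e-02,  3.60306149e-05]), 'tool_pos': array([0.24112254, 0.49434309, 0.22253515]), 'ee_rot': array([3.14148541e+00, 2.63233032e-05, 2.68780442e+00]), 'wrist_force': array([ 0.50730659, -0.9678338 , -0.10430256]), 'wrist_torque': array([ 0.00864874, -0.022627  , -0.00410799]), 'finger_force': 0.0, 'width': 0.09403693671872293}
```

View pics/crop0.png

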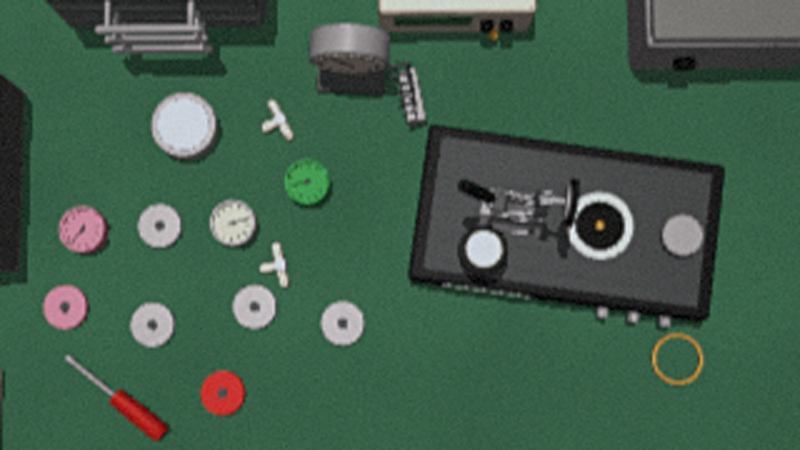

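Top picture (full-res px): the white gauge is at (188,199). Four plain grey discs lie at (159,200), (156,240), (197,233) and (232,239). Look-alikes are the green gauge (218,183), pink gauge (128,202), pink disc (121,233) and red disc (184,267). The crop confirms that only the white gauge and the grey discs fit the description. The tester seat ring is near (335,200), the pan near (368,204) and the button near (289,209). Next I refine these with both cameras.

```bash
cat >> h.py <<'E'
def blobs(n,lo=120,smax=45,amin=60,amax=900):
    im=robot.snapshot(n)[:,:,::-1].copy(); im=cv2.GaussianBlur(im,(3,3),0)
    hsv=cv2.cvtColor(im,cv2.COLOR_BGR2HSV)
    m=((hsv[...,1]<smax)&(hsv[...,2]>lo)).astype(np.uint8)*255
    cs,_=cv2.findContours(m,cv2.RETR_EXTERNAL,cv2.CHAIN_APPROX_NONE)
    out=[]
    for c in cs:
        a=cv2.contourArea(c)
        if amin<a<amax and len(c)>=5:
            M=cv2.moments(c); e=cv2.fitEllipse(c)
            out.append((M["m10"]/M["m00"],M["m01"]/M["m00"],a,e[1][0],e[1][1]))
    return out
def items(zs=dict(w=.012)):
    pass
E
python3 - <<'E'
from h import *
for n in("top","scene"):
    for b in blobs(n):
        if b[3]/b[4]<.6: continue
        print(n,np.round(b,1),*[np.round(ray(n,b[0],b[1],z)[:2],4) for z in (.012,.028,.06,.075)])
E
```

```text
top [155.3 239.3 223.   16.4  17.5] [0.4271 0.3763] [0.4265 0.373 ] [0.4252 0.3666] [0.4247 0.3635]
top [231.5 238.7 226.5  16.8  17.3] [0.4268 0.1318] [0.4262 0.1312] [0.425  0.1299] [0.4244 0.1293]
top [196.2 232.3 221.5  16.4  17.3] [0.4486 0.2452] [0.4477 0.2434] [0.446  0.2397] [0.4452 0.238 ]
top [205.5 215.7  74.5   9.9  16.1] [0.5017 0.2154] [0.5003 0.2139] [0.4974 0.2108] [0.4961 0.2094]
top [288.1 209.  154.   13.9  14.2] [ 0.521  -0.0513] [ 0.5194 -0.05  ] [ 0.5161 -0.0475] [ 0.5146 -0.0463]
top [367.7 203.5 173.5  14.7  15.2] [ 0.5366 -0.309 ] [ 0.5348 -0.305 ] [ 0.5313 -0.297 ] [ 0.5296 -0.2932]
top [158.2 199.7 214.   15.9  17.3] [0.5551 0.369 ] [0.5531 0.3659] [0.5491 0.3596] [0.5473 0.3566]
top [187.5 198.5 240.   17.   18.1] [0.5581 0.274 ] [0.5561 0.2719] [0.5521 0.2676] [0.5502 0.2655]
top [336.5 200.4 192.5  24.   24.9] [ 0.5475 -0.2084] [ 0.5456 -0.2054] [ 0.5418 -0.1995] [ 0.54   -0.1968]
top [461.7 162.5 129.   12.1  16.8] [ 0.6683 -0.6214] [ 0.6652 -0.6141] [ 0.6588 -0.5995] [ 0.6558 -0.5927]
top [205.6 157.8  71.    9.9  15.3] [0.6921 0.2156] [0.6887 0.2141] 
[... 691 characters left out ...]
 0.2168] [0.5195 0.2186] [0.5369 0.2222] [0.5451 0.2238]
scene [ 48.4 235.6 222.   34.5  45.3] [ 0.8785 -0.3919] [ 0.8813 -0.3802] [ 0.8868 -0.3569] [ 0.8894 -0.346 ]
scene [330.7 211.  255.5  16.5  19.9] [0.4548 0.2452] [0.4644 0.2465] [0.4837 0.2491] [0.4927 0.2504]
scene [297.2 189.2 234.   15.8  19. ] [0.433  0.1324] [0.443  0.1356] [0.4629 0.1419] [0.4723 0.1448]
scene [229.3 162.7 144.   13.9  15.1] [ 0.443  -0.0867] [ 0.4528 -0.08  ] [ 0.4724 -0.0666] [ 0.4816 -0.0603]
scene [176.8 166.1 546.5  23.4  30.2] [ 0.5273 -0.2182] [ 0.5357 -0.2094] [ 0.5526 -0.1917] [ 0.5605 -0.1834]
scene [150.3 145.6 163.   12.7  16.6] [ 0.5005 -0.3335] [ 0.5094 -0.3228] [ 0.5271 -0.3014] [ 0.5355 -0.2914]
```

```bash
python3 - <<'E'
from h import *
from scipy.optimize import least_squares
bias={"top":(.003,0),"scene":(-.003,0)}
# ring ellipse centres
def ring(n):
    im=cv2.GaussianBlur(robot.snapshot(n)[:,:,::-1].copy(),(3,3),0); hsv=cv2.cvtColor(im,cv2.COLOR_BGR2HSV)
    m=((hsv[...,1]<45)&(hsv[...,2]>120)).astype(np.uint8)
    for c in cv2.findContours(m,cv2.RETR_EXTERNAL,cv2.CHAIN_APPROX_NONE)[0]:
        x,y,w,h=cv2.boundingRect(c); 
        if 18<w<36 and 15<h<32:
            t=(336,200) if n=="top" else (177,166)
            if abs(x+w/2-t[0])<6 and abs(y+h/2-t[1])<6:
                return cv2.fitEllipse(cv2.convexHull(c))[0],(x,y,w,h)
r={n:ring(n) for n in bias}; print(r)
obs=[("top",(0,-140,75),(367.7,203.5)),("scene",(0,-140,75),(150.3,145.6)),("top",(-58,105,66),(288.1,209)),
("top",(0,-40,57),r["top"][0]),("scene",(0,-40,57),r["scene"][0])]
def T(p,q):
    c,s=np.cos(p[2]),np.sin(p[2]); x,y=q[0]/1e3,q[1]/1e3
    return np.array([p[0]+c*x-s*y,p[1]+s*x+c*y])
def f(p): return np.concatenate([T(p,q)-(ray(n,*uv,q[2]/1e3)[:2]+bias[n]) for n,q,uv in obs])
s=least_squares(f,[.545,-.157,-.15]); p=s.x
print(p,np.round(s.fun*1e3,1))
for nm,q in dict(pan=(0,-140),seat=(0,-40),btn=(-58,105),h0=(0,138),h1=(0,188)).items(): print(nm,np.round(T(p,q),4))
# corner check
c=np.array([[*T(p,(a,b)),.055] for a,b in((100,190),(100,-190),(-100,-190),(-100,190))])
print(np.round((proj("top",c)-[95,110])*2.5)); print(np.round(proj("scene",c)*1.5))
E
```

```text
{'top': ((334.83734130859375, 199.84780883789062), (322, 186, 27, 28)), 'scene': ((177.2779083251953, 166.2069549560547), (162, 154, 32, 25))}
[ 0.55581822 -0.15547009 -0.17274873] [-0.7 -0.1 -0.8 -2.  -1.8  5.   2.   0.2  1.3 -3. ]
pan [ 0.5318 -0.2934]
seat [ 0.5489 -0.1949]
btn [ 0.5167 -0.0421]
h0 [ 0.5795 -0.0195]
h1 [0.5881 0.0297]
[[431. 115.]
 [728. 163.]
 [707. 319.]
 [406. 269.]]
[[322. 353.]
 [172. 243.]
 [246. 181.]
 [394. 276.]]
```

```bash
python3 - <<'E'
from h import *
def T(p,q):
    c,s=np.cos(p[2]),np.sin(p[2]); x,y=q[0]/1e3,q[1]/1e3
    return [p[0]+c*x-s*y,p[1]+s*x+c*y,q[2]/1e3]
out=[]
for n,(x0,y0) in(("top",(255,150)),("scene",(115,115))):
    im=robot.snapshot(n)[:,:,::-1].copy()[y0:y0+130,x0:x0+160]; im=cv2.resize(im,None,fx=4,fy=4,interpolation=cv2.INTER_CUBIC)
    im=cv2.convertScaleAbs(im,alpha=1.6,beta=15)
    for p,col in(((.5558,-.1555,-.1727),(0,0,255)),((.553,-.1555,-.145),(255,255,0))):
        def d(L): cv2.polylines(im,[np.int32((proj(n,np.array([T(p,q) for q in L]))-[x0,y0]+.5)*4)],True,col,1)
        d([(100,190,55),(100,-190,55),(-100,-190,55),(-100,190,55)])
        a=np.linspace(0,6.28,40)
        d([(0+31*np.cos(t),-40+31*np.sin(t),58) for t in a]); d([(25*np.cos(t),-140+25*np.sin(t),75) for t in a]); d([(-58+22*np.cos(t),105+22*np.sin(t),70) for t in a])
    cv2.imwrite(f"pics/t_{n}.png",im)
E
```

```text
(no output)
```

View pics/t_top.png

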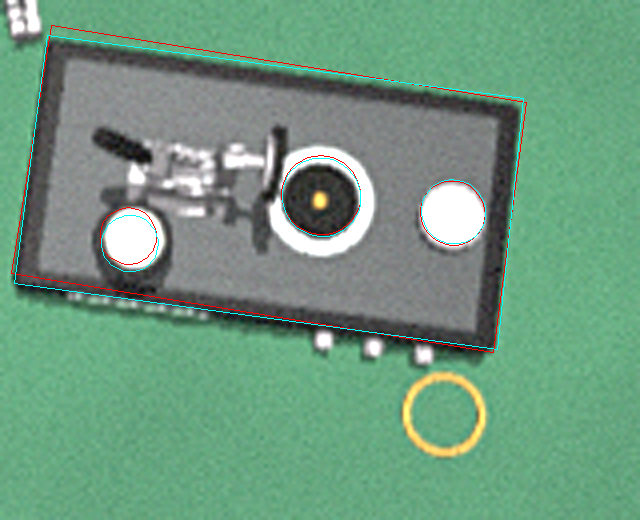

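View pics/t_scene.png

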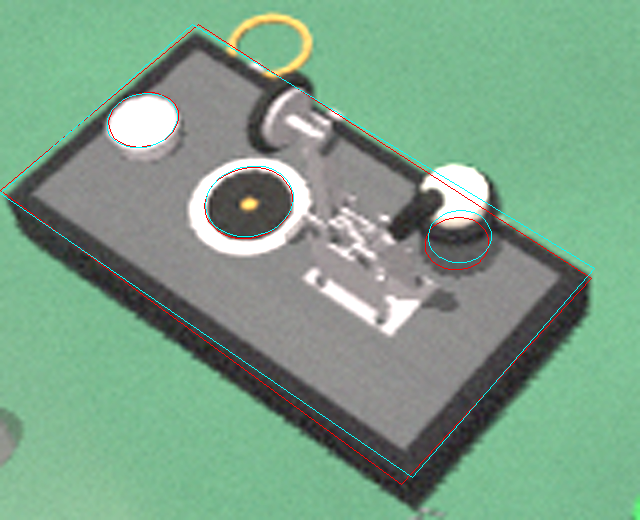

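{"method": "servo_tool", "body": {"plan": [[1,-0.5,0,0,0,0.3,76],[1,-0.5,0,0,0,0.6,76],[1,-0.5,0,0,0,0.6,76],[1,-0.5,0,0,0,0.6,76],[1,-0.5,0,0,0,0.6,76],[1,-0.5,0,0,0,0.6,76],[1,-0.5,0,0,0,0.6,76],[1,-0.5,0,0,0,0.6,76],[1,-0.5,0,0,0,0.6,76],[1,-0.5,0,0,0,0.6,76]]}}

```text
time: 1.88
tool_pos: [0.1293, 0.4933, 0.2225]
ee_rot: [3.142, -0.0, 1.748]
wrist_force: [-0.1, -0.2, 0.3]
width: 0.0761
finger_force: 0.0
```

The enlarged views show the cyan outline (yaw -0.145, centre (0.553,-0.1555)) matching the deck edges, the rubber seat (320,200) and the pan (452,213) in both cameras. The scene view shows that the button top stands higher, at about z 0.115, and it then agrees with the same pose. I'll turn the tool to the tester's axes and go above the first weight.

{"method": "servo_tool", "body": {"plan": [[0,0,0,0,0,0.203,76],[0,0,0,0,0,0.203,76],[0,0,0,0,0,0.203,76],[0,0,0,0,0,0.203,76],[0,0,0,0,0,0.203,76]]}}

```text
time: 2.3
tool_pos: [0.1294, 0.4933, 0.2225]
ee_rot: [3.142, -0.0, 1.43]
wrist_force: [0.5, -0.2, -0.1]
width: 0.0759
finger_force: 0.0
```

{"method": "servo_tool", "body": {"plan": [[-0.73,1,0,0,0,0,76],[-0.73,1,0,0,0,0,76],[-0.73,1,0,0,0,0,76],[-0.73,1,0,0,0,0,76],[-0.73,1,0,0,0,0,76]]}}

```text
time: 2.72
tool_pos: [0.219, 0.4057, 0.2228]
ee_rot: [-3.142, -0.001, 1.424]
wrist_force: [-0.3, 0.2, 0.4]
width: 0.076
finger_force: 0.0
```

{"method": "servo_tool", "body": {"plan": [[0,1,0,0,0,0,76],[0,1,0,0,0,0,76],[0,1,0,0,0,0,76],[0,1,0,0,0,0,76]]}}

```text
time: 3.05
tool_pos: [0.3188, 0.3927, 0.2218]
ee_rot: [3.142, 0.001, 1.426]
wrist_force: [-1.0, 0.1, 0.2]
width: 0.0762
finger_force: 0.0
```

{"method": "servo_tool", "body": {"plan": [[0,1,0,0,0,0,76],[0,1,0,0,0,0,76],[0,1,0,0,0,0,76],[0,1,0,0,0,0,76]]}}

```text
time: 3.38
tool_pos: [0.4171, 0.3784, 0.2214]
ee_rot: [-3.141, 0.001, 1.426]
wrist_force: [0.0, -0.7, 0.2]
width: 0.0762
finger_force: 0.0
```

{"method": "servo_tool", "body": {"plan": [[0,0.15,1,0,0,0,76],[0,0.15,1,0,0,0,76],[0,0.15,1,0,0,0,76],[0,0.15,1,0,0,0,76],[0,0.15,1,0,0,0,76]]}}

```text
time: 3.8
tool_pos: [0.4282, 0.3767, 0.1218]
ee_rot: [-3.139, 0.001, 1.429]
wrist_force: [0.6, 0.3, 0.4]
width: 0.0759
finger_force: 0.0
```

```bash
cat >> h.py <<'E'
P=(.553,-.1555,-.145)
def tf(x,y):
    c,s=np.cos(P[2]),np.sin(P[2]); dx,dy=x-P[0],y-P[1]
    return np.array([c*dx+s*dy,-s*dx+c*dy])
def discs(z=.012):
    "grey/white round things, tester coords, mean of both cameras where both see it"
    L={n:[ray(n,b[0],b[1],z)[:2]+[(.003 if n=="top" else -.003),0] for b in blobs(n) if b[3]/b[4]>.6] for n in("top","scene")}
    for a in L["top"]:
        d=[np.hypot(*(a-b)) for b in L["scene"]]
        if d and min(d)<.015: a2=(a+L["scene"][int(np.argmin(d))])/2; k="both"
        else: a2=a;k="top"
        t=tf(*a2)
        if .2<t[1]<.6: print(k,"X,Y",np.round(t,3))
def me():
    o=robot.get_obs(); p=o["tool_pos"]; print("t",o["time"],"XYZ",np.round([*tf(p[0],p[1]),p[2]],4),"yaw",np.round(o["ee_rot"],3),"F",np.round(o["wrist_force"],1),"w",round(o["width"],4),o["finger_force"])
E
python3 -c "
from h import *
me(); discs()"
```

```text
t 3.8 XYZ [-0.2004  0.5086  0.1218] yaw [-3.139e+00  1.000e-03  1.429e+00] F [0.6 0.3 0.4] w 0.0759 0.0
both X,Y [-0.163  0.267]
both X,Y [-0.158  0.382]
both X,Y [-0.1    0.361]
both X,Y [-0.071  0.52 ]
both X,Y [-0.06   0.424]
both X,Y [0.088 0.389]
top X,Y [0.066 0.51 ]
```

{"method": "servo_tool", "body": {"plan": [[0,0,0.7,0,0,0,76],[0,0,0.9,0,0,0,76],[0,0,1,0,0,0,76],[0,0,1,0,0,0,76],[0,0,1,0,0,0,76],[0,0,1,0,0,0,40],[0,0,1,0,0,0,40],[0,0,1,0,0,0,40],[0,0,1,0,0,0,40],[0,0,1,0,0,0,40],[0,0,1,0,0,0,40]]}}

```text
time: 4.82
tool_pos: [0.4312, 0.3769, 0.025]
ee_rot: [3.14, -0.003, 1.426]
wrist_force: [-2.9, 0.2, 6.6]
width: 0.0545
finger_force: 30.0
```

{"method": "servo_tool", "body": {"plan": [[0,0,-0.2,0,0,0,40],[0,0,-0.6,0,0,0,40],[0,0,-0.8,0,0,0,40],[0,0,-0.8,0,0,0,40],[0,0,-0.8,0,0,0,40]]}}

```text
time: 5.23
tool_pos: [0.4313, 0.3761, 0.1036]
ee_rot: [3.139, -0.002, 1.426]
wrist_force: [0.0, -0.7, -4.2]
width: 0.0547
finger_force: 30.0
```

```bash
python3 -c "
from h import *
me(); discs()
q=proj('scene',[[.431,.376,.09]])[0]; print(q); a,b=int(q[0]),int(q[1])
save('scene','g1.png',(a-60,b-50,min(a+60,512),b+50),5)"
```

```text
t 5.2333 XYZ [-0.1972  0.5084  0.1036] yaw [ 3.139e+00 -2.000e-03  1.426e+00] F [ 0.  -0.7 -4.2] w 0.0547 29.99909520149231
both X,Y [-0.163  0.267]
both X,Y [-0.158  0.382]
both X,Y [-0.1    0.361]
both X,Y [-0.07   0.519]
both X,Y [-0.06   0.424]
both X,Y [0.088 0.388]
top X,Y [0.065 0.51 ]
[386.18825957 209.62382003]
```

View pics/g1.png

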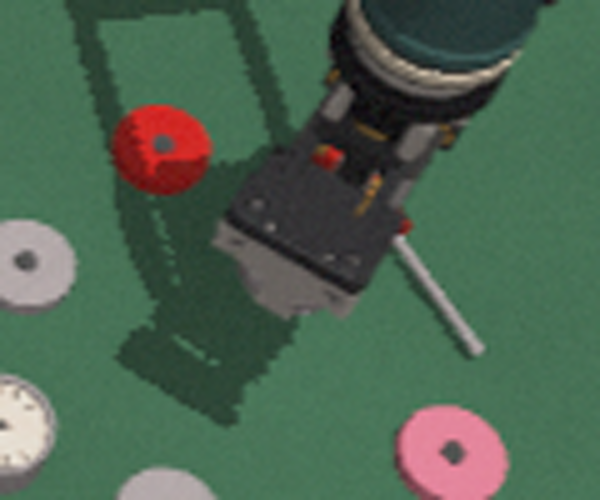

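The scene crop shows the weight held level between the fingers at about (290,275), with the neighbours untouched. I'll carry it to the pan.

{"method": "servo_tool", "body": {"plan": [[-0.2,0.2,-0.3,0,0,0,40],[-0.93,0.98,-0.9,0,0,0,40],[-0.93,0.98,-0.9,0,0,0,40],[-0.93,0.98,-0.9,0,0,0,40],[-0.93,0.98,-0.9,0,0,0,40],[-0.93,0.98,-0.9,0,0,0,40]]}}

```text
time: 5.88
tool_pos: [0.5151, 0.2681, 0.1916]
ee_rot: [-3.141, 0.0, 1.423]
wrist_force: [-1.0, 0.3, -2.5]
width: 0.0544
finger_force: 30.0
```

{"method": "servo_tool", "body": {"plan": [[-0.93,1,-0.87,0,0,0,40],[-0.93,1,-0.87,0,0,0,40],[-0.93,1,-0.87,0,0,0,40],[-0.93,1,-0.87,0,0,0,40],[-0.93,1,-0.87,0,0,0,40]]}}

```text
time: 6.3
tool_pos: [0.603, 0.1596, 0.2808]
ee_rot: [3.137, 0.001, 1.422]
wrist_force: [-0.7, -0.1, -1.0]
width: 0.0548
finger_force: 30.0
```

{"method": "servo_tool", "body": {"plan": [[-0.92,0,0,0,0,0,40],[-0.92,0,0,0,0,0,40],[-0.92,0,0,0,0,0,40],[-0.92,0,0,0,0,0,40]]}}

```text
time: 6.63
tool_pos: [0.5852, 0.0709, 0.2768]
ee_rot: [-3.137, 0.001, 1.424]
wrist_force: [0.3, 0.4, -2.0]
width: 0.0547
finger_force: 30.0
```

{"method": "servo_tool", "body": {"plan": [[-0.92,0,0,0,0,0,40],[-0.92,0,0,0,0,0,40],[-0.92,0,0,0,0,0,40],[-0.92,0,0,0,0,0,40]]}}

```text
time: 6.97
tool_pos: [0.5727, -0.0192, 0.2777]
ee_rot: [-3.139, -0.001, 1.425]
wrist_force: [0.9, -0.0, -2.9]
width: 0.0547
finger_force: 30.0
```

{"method": "servo_tool", "body": {"plan": [[-0.92,0,0,0,0,0,40],[-0.92,0,0,0,0,0,40],[-0.92,0,0,0,0,0,40],[-0.92,0,0,0,0,0,40]]}}

```text
time: 7.3
tool_pos: [0.5601, -0.1098, 0.2782]
ee_rot: [-3.14, -0.001, 1.425]
wrist_force: [0.2, 0.7, -2.5]
width: 0.0546
finger_force: 30.0
```

{"method": "servo_tool", "body": {"plan": [[-0.92,0,0,0,0,0,40],[-0.92,0,0,0,0,0,40],[-0.92,0,0,0,0,0,40],[-0.92,0,0,0,0,0,40]]}}

```text
time: 7.63
tool_pos: [0.5473, -0.2006, 0.2783]
ee_rot: [-3.14, -0.002, 1.426]
wrist_force: [-0.1, 0.9, -2.3]
width: 0.0544
finger_force: 30.0
```

{"method": "servo_tool", "body": {"plan": [[-0.94,0,0,0,0,0,40],[-0.94,0,0,0,0,0,40],[-0.94,0,0,0,0,0,40],[-0.94,0,0,0,0,0,40],[-0.94,0,0,0,0,0,40]]}}

```text
time: 8.05
tool_pos: [0.5344, -0.2916, 0.2789]
ee_rot: [-3.141, -0.003, 1.428]
wrist_force: [-0.6, 0.2, -3.1]
width: 0.0547
finger_force: 30.0
```

```bash
python3 -c "
from h import *
me()"
```

```text
t 8.05 XYZ [ 0.0012 -0.1374  0.2789] yaw [-3.141e+00 -3.000e-03  1.428e+00] F [-0.6  0.2 -3.1] w 0.0547 29.999290108680725
```

{"method": "servo_tool", "body": {"plan": [[0,0,1,0,0,0,40],[0,0,1,0,0,0,40],[0,0,1,0,0,0,40],[0,0,1,0,0,0,40]]}}

```text
time: 8.38
tool_pos: [0.5315, -0.2888, 0.1727]
ee_rot: [-3.131, -0.007, 1.43]
wrist_force: [-0.2, 0.4, -2.7]
width: 0.0546
finger_force: 30.0
```

{"method": "servo_tool", "body": {"plan": [[0,0,0.4,0,0,0,40],[0,0,0.65,0,0,0,40],[0,0,0.72,0,0,0,40],[0,0,0.74,0,0,0,40],[0,0,0.74,0,0,0,40],[0,0,0.74,0,0,0,40]]}}

```text
time: 8.88
tool_pos: [0.5351, -0.2944, 0.1087]
ee_rot: [3.137, 0.002, 1.427]
wrist_force: [0.3, 0.3, -3.2]
width: 0.0545
finger_force: 30.0
```

{"method": "servo_tool", "body": {"plan": [[0,0,0.02,0,0,0,40],[0,0,0.04,0,0,0,40],[0,0,0.05,0,0,0,40],[0,0,0.05,0,0,0,40]]}}

```text
time: 9.22
tool_pos: [0.5333, -0.2941, 0.1007]
ee_rot: [3.141, -0.0, 1.426]
wrist_force: [-0.1, -0.6, -2.3]
width: 0.0543
finger_force: 30.0
```

```bash
python3 -c "
from h import *
me()"
```

```text
t 9.2167 XYZ [ 0.0005 -0.14    0.1007] yaw [ 3.141 -0.     1.426] F [-0.1 -0.6 -2.3] w 0.0543 29.999115765094757
```

{"method": "servo_tool", "body": {"plan": [[0,0,0.01,0,0,0,40],[0,0,0.02,0,0,0,40],[0,0,0.02,0,0,0,40]]}}

```text
time: 9.47
tool_pos: [0.5334, -0.2942, 0.1001]
ee_rot: [3.141, 0.001, 1.426]
wrist_force: [-2.7, 1.4, 4.9]
width: 0.0544
finger_force: 30.0
```

{"method": "servo_tool", "body": {"plan": [[0,0,0.01,0,0,0,40],[0,0,0.01,0,0,0,40],[0,0,0.01,0,0,0,40]]}}

```text
time: 9.72
tool_pos: [0.5334, -0.2942, 0.1]
ee_rot: [3.14, 0.001, 1.426]
wrist_force: [-3.2, 2.7, 8.4]
width: 0.0546
finger_force: 30.0
```

Contact at TCP 0.100, so the weight's bottom is 25 mm below the TCP, as expected. I'll release, rise and look.

{"method": "servo_tool", "body": {"plan": [[0,0,0,0,0,0,76],[0,0,0,0,0,0,76],[0,0,0,0,0,0,76],[0,0,0,0,0,0,76],[0,0,0,0,0,0,76]]}}

```text
time: 10.13
tool_pos: [0.5332, -0.294, 0.097]
ee_rot: [-3.141, -0.0, 1.426]
wrist_force: [-0.7, -0.5, -0.1]
width: 0.0757
finger_force: 0.0
```

{"method": "servo_tool", "body": {"plan": [[0,0,-0.3,0,0,0,76],[0,0,-1,0,0,0,76],[0,0,-1,0,0,0,76],[0,0,-1,0,0,0,76],[0,0,-1,0,0,0,76]]}}

```text
time: 10.55
tool_pos: [0.5345, -0.2948, 0.2003]
ee_rot: [3.136, 0.002, 1.426]
wrist_force: [-0.7, -0.2, -0.1]
width: 0.0759
finger_force: 0.0
```

{"method": "servo_tool", "body": {"plan": [[0.2,0,-0.8,0,0,0,76],[0.94,0,-0.8,0,0,0,76],[0.94,0,-0.8,0,0,0,76],[0.94,0,-0.8,0,0,0,76],[0.94,0,-0.8,0,0,0,76]]}}

```text
time: 10.97
tool_pos: [0.5475, -0.1989, 0.278]
ee_rot: [3.14, -0.0, 1.43]
wrist_force: [0.5, -0.8, -0.7]
width: 0.0763
finger_force: 0.0
```

{"method": "servo_tool", "body": {"plan": [[0.94,0,0,0,0,0,76],[0.94,0,0,0,0,0,76],[0.94,0,0,0,0,0,76],[0.94,0,0,0,0,0,76]]}}

```text
time: 11.3
tool_pos: [0.56, -0.1065, 0.2748]
ee_rot: [-3.137, -0.001, 1.43]
wrist_force: [-0.6, -0.5, -0.6]
width: 0.0759
finger_force: 0.0
```

```bash
cat >> h.py <<'E'
def near(X,Y,z,r=.03):
    "blob centres near tester point X,Y at height z"
    for n in("top","scene"):
        for b in blobs(n):
            t=tf(*(ray(n,b[0],b[1],z)[:2]+[(.003 if n=="top" else -.003),0]))
            if np.hypot(t[0]-X,t[1]-Y)<r: print(n,"area",b[2],"XY",np.round(t,4))
E
python3 -c "
from h import *
me(); discs(); near(0,-.14,.087)"
```

```text
t 11.3 XYZ [-2.000e-04  4.950e-02  2.748e-01] yaw [-3.137e+00 -1.000e-03  1.430e+00] F [-0.6 -0.5 -0.6] w 0.0759 0.0
both X,Y [-0.163  0.267]
both X,Y [-0.158  0.382]
both X,Y [-0.1    0.361]
both X,Y [-0.071  0.519]
both X,Y [-0.06   0.424]
both X,Y [0.088 0.388]
top X,Y [0.066 0.51 ]
top area 223.5 XY [ 0.001  -0.1409]
scene area 216.0 XY [ 0.0009 -0.1399]
```

The weight sits within 1 mm of the pan axis. Next is weight D.

{"method": "servo_tool", "body": {"plan": [[0.94,-0.14,0,0,0,0,76],[0.94,-0.14,0,0,0,0,76],[0.94,-0.14,0,0,0,0,76],[0.94,-0.14,0,0,0,0,76]]}}

```text
time: 11.83
tool_pos: [0.56, -0.012, 0.2774]
ee_rot: [3.142, -0.0, 1.429]
wrist_force: [-0.4, 0.4, 0.2]
width: 0.0757
finger_force: 0.0
```

{"method": "servo_tool", "body": {"plan": [[0.94,-0.14,0,0,0,0,76],[0.94,-0.14,0,0,0,0,76],[0.94,-0.14,0,0,0,0,76],[0.94,-0.14,0,0,0,0,76]]}}

```text
time: 12.17
tool_pos: [0.5599, 0.0825, 0.2772]
ee_rot: [-3.141, 0.001, 1.428]
wrist_force: [-0.4, 1.2, 0.6]
width: 0.076
finger_force: 0.0
```

{"method": "servo_tool", "body": {"plan": [[0.94,-0.14,0,0,0,0,76],[0.94,-0.14,0,0,0,0,76],[0.94,-0.14,0,0,0,0,76],[0.94,-0.14,0,0,0,0,76]]}}

```text
time: 12.5
tool_pos: [0.5598, 0.177, 0.277]
ee_rot: [-3.141, 0.001, 1.428]
wrist_force: [0.1, -0.6, 0.6]
width: 0.076
finger_force: 0.0
```

{"method": "servo_tool", "body": {"plan": [[0.94,-0.14,0.6,0,0,0,76],[0.94,-0.14,0.6,0,0,0,76],[0.94,-0.14,0.6,0,0,0,76],[0.94,-0.14,0.6,0,0,0,76]]}}

```text
time: 12.83
tool_pos: [0.5578, 0.2721, 0.212]
ee_rot: [-3.134, 0.004, 1.428]
wrist_force: [0.4, -1.1, -1.4]
width: 0.0763
finger_force: 0.0
```

{"method": "servo_tool", "body": {"plan": [[0.95,-0.14,1,0,0,0,76],[0.95,-0.14,1,0,0,0,76],[0.95,-0.14,1,0,0,0,76],[0.95,-0.14,1,0,0,0,76],[0.95,-0.14,1,0,0,0,76]]}}

```text
time: 13.25
tool_pos: [0.558, 0.3661, 0.1133]
ee_rot: [-3.136, 0.006, 1.427]
wrist_force: [-1.1, 0.1, -0.4]
width: 0.0761
finger_force: 0.0
```

{"method": "servo_tool", "body": {"plan": [[0,0,0.3,0,0,0,76],[0,0,0.7,0,0,0,76],[0,0,0.92,0,0,0,76],[0,0,0.98,0,0,0,76],[0,0,0.98,0,0,0,76],[0,0,0.98,0,0,0,76],[0,0,0.98,0,0,0,76]]}}

```text
time: 13.83
tool_pos: [0.5614, 0.3681, 0.0232]
ee_rot: [3.136, -0.003, 1.425]
wrist_force: [-0.4, 1.0, -0.0]
width: 0.076
finger_force: 0.0
```

```bash
python3 -c "
from h import *
me()"
```

```text
t 13.8333 XYZ [-0.0673  0.5193  0.0232] yaw [ 3.136e+00 -3.000e-03  1.425e+00] F [-0.4  1.  -0. ] w 0.076 0.0
```

{"method": "servo_tool", "body": {"plan": [[0,0,0,0,0,0,76],[0,0,0,0,0,0,76],[0,0,0,0,0,0,40],[0,0,0,0,0,0,40],[0,0,0,0,0,0,40],[0,0,0,0,0,0,40],[0,0,0,0,0,0,40],[0,0,0,0,0,0,40]]}}

```text
time: 14.5
tool_pos: [0.5585, 0.3683, 0.0195]
ee_rot: [-3.141, -0.0, 1.427]
wrist_force: [-0.8, 0.8, 1.0]
width: 0.0558
finger_force: 3.0
```

{"method": "servo_tool", "body": {"plan": [[0,0,-0.2,0,0,0,40],[0,0,-0.5,0,0,0,40],[0,0,-0.9,0,0,0,40],[0,0,-0.9,0,0,0,40],[0,0,-0.9,0,0,0,40]]}}

```text
time: 14.92
tool_pos: [0.5607, 0.3691, 0.1129]
ee_rot: [3.136, -0.004, 1.426]
wrist_force: [0.4, -0.4, -3.0]
width: 0.0551
finger_force: 30.0
```

{"method": "servo_tool", "body": {"plan": [[-0.2,0.02,-0.3,0,0,0,40],[-0.94,0.1,-0.85,0,0,0,40],[-0.94,0.1,-0.85,0,0,0,40],[-0.94,0.1,-0.85,0,0,0,40],[-0.94,0.1,-0.85,0,0,0,40]]}}

```text
time: 15.33
tool_pos: [0.556, 0.2717, 0.1954]
ee_rot: [3.14, -0.001, 1.423]
wrist_force: [-0.7, 0.7, -1.8]
width: 0.0551
finger_force: 30.0
```

{"method": "servo_tool", "body": {"plan": [[-0.94,0.1,-0.85,0,0,0,40],[-0.94,0.1,-0.85,0,0,0,40],[-0.94,0.1,-0.85,0,0,0,40],[-0.94,0.1,-0.85,0,0,0,40]]}}

```text
time: 15.67
tool_pos: [0.5531, 0.1762, 0.2832]
ee_rot: [3.135, 0.0, 1.422]
wrist_force: [1.2, 1.1, -0.3]
width: 0.0552
finger_force: 30.0
```

{"method": "servo_tool", "body": {"plan": [[-0.94,0.1,0,0,0,0,40],[-0.94,0.1,0,0,0,0,40],[-0.94,0.1,0,0,0,0,40],[-0.94,0.1,0,0,0,0,40]]}}

```text
time: 16.0
tool_pos: [0.5475, 0.0832, 0.2761]
ee_rot: [-3.137, 0.001, 1.423]
wrist_force: [-0.1, 0.5, -2.8]
width: 0.0552
finger_force: 30.0
```

{"method": "servo_tool", "body": {"plan": [[-0.94,0.1,0,0,0,0,40],[-0.94,0.1,0,0,0,0,40],[-0.94,0.1,0,0,0,0,40],[-0.94,0.1,0,0,0,0,40]]}}

```text
time: 16.33
tool_pos: [0.5443, -0.0105, 0.277]
ee_rot: [-3.138, -0.0, 1.424]
wrist_force: [0.2, -0.3, -2.7]
width: 0.055
finger_force: 30.0
```

{"method": "servo_tool", "body": {"plan": [[-0.94,0.1,0,0,0,0,40],[-0.94,0.1,0,0,0,0,40],[-0.94,0.1,0,0,0,0,40],[-0.94,0.1,0,0,0,0,40]]}}

```text
time: 16.67
tool_pos: [0.541, -0.1046, 0.2776]
ee_rot: [-3.139, -0.001, 1.424]
wrist_force: [0.6, -0.1, -2.5]
width: 0.0554
finger_force: 30.0
```

{"method": "servo_tool", "body": {"plan": [[-0.94,0.1,0,0,0,0,40],[-0.94,0.1,0,0,0,0,40],[-0.94,0.1,0,0,0,0,40],[-0.94,0.1,0,0,0,0,40]]}}

```text
time: 17.0
tool_pos: [0.5376, -0.1988, 0.2778]
ee_rot: [-3.14, -0.002, 1.425]
wrist_force: [-0.2, 0.9, -2.4]
width: 0.0555
finger_force: 30.0
```

{"method": "servo_tool", "body": {"plan": [[-0.95,0.1,0,0,0,0,40],[-0.95,0.1,0,0,0,0,40],[-0.95,0.1,0,0,0,0,40],[-0.95,0.1,0,0,0,0,40],[-0.95,0.1,0,0,0,0,40]]}}

```text
time: 17.42
tool_pos: [0.5342, -0.2919, 0.2786]
ee_rot: [-3.141, -0.003, 1.428]
wrist_force: [-0.1, 0.7, -1.3]
width: 0.0553
finger_force: 30.0
```

{"method": "servo_tool", "body": {"plan": [[0,0,0.5,0,0,0,40],[0,0,0.9,0,0,0,40],[0,0,1,0,0,0,40],[0,0,1,0,0,0,40]]}}

```text
time: 17.75
tool_pos: [0.5313, -0.2889, 0.1727]
ee_rot: [-3.131, -0.007, 1.43]
wrist_force: [-0.8, 0.0, -2.8]
width: 0.0549
finger_force: 30.0
```

{"method": "servo_tool", "body": {"plan": [[0,0,0.3,0,0,0,40],[0,0,0.55,0,0,0,40],[0,0,0.65,0,0,0,40],[0,0,0.65,0,0,0,40],[0,0,0.65,0,0,0,40],[0,0,0.65,0,0,0,40]]}}

```text
time: 18.25
tool_pos: [0.5349, -0.2943, 0.1174]
ee_rot: [3.137, 0.002, 1.427]
wrist_force: [-0.5, 0.0, -2.0]
width: 0.0552
finger_force: 30.0
```

```bash
python3 -c "
from h import *
me()"
```

```text
t 18.25 XYZ [ 0.0021 -0.1399  0.1174] yaw [3.137e+00 2.000e-03 1.427e+00] F [-0.5  0.  -2. ] w 0.0552 29.995184540748596
```

{"method": "servo_tool", "body": {"plan": [[0,0,0.03,0,0,0,40],[0,0,0.06,0,0,0,40],[0,0,0.07,0,0,0,40],[0,0,0.08,0,0,0,40],[0,0,0.08,0,0,0,40],[0,0,0.08,0,0,0,40]]}}

```text
time: 18.75
tool_pos: [0.5333, -0.2942, 0.1069]
ee_rot: [3.141, 0.0, 1.426]
wrist_force: [-0.5, 0.0, -0.7]
width: 0.0553
finger_force: 30.0
```

{"method": "servo_tool", "body": {"plan": [[0,0,0.01,0,0,0,40],[0,0,0.01,0,0,0,40],[0,0,0.01,0,0,0,40]]}}

```text
time: 19.0
tool_pos: [0.5333, -0.2942, 0.1068]
ee_rot: [3.141, 0.0, 1.426]
wrist_force: [-2.5, 1.4, 4.8]
width: 0.055
finger_force: 30.0
```

{"method": "servo_tool", "body": {"plan": [[0,0,0,0,0,0,76],[0,0,0,0,0,0,76],[0,0,0,0,0,0,76],[0,0,0,0,0,0,76],[0,0,0,0,0,0,76]]}}

```text
time: 19.42
tool_pos: [0.5333, -0.294, 0.1051]
ee_rot: [-3.141, -0.0, 1.426]
wrist_force: [-0.5, -0.2, 0.3]
width: 0.0757
finger_force: 0.0
```

{"method": "servo_tool", "body": {"plan": [[0,0,-0.3,0,0,0,76],[0,0,-1,0,0,0,76],[0,0,-1,0,0,0,76],[0,0,-1,0,0,0,76],[0,0,-1,0,0,0,76]]}}

```text
time: 19.83
tool_pos: [0.5344, -0.2948, 0.2084]
ee_rot: [3.136, 0.003, 1.427]
wrist_force: [0.1, -0.5, -1.2]
width: 0.0759
finger_force: 0.0
```

{"method": "servo_tool", "body": {"plan": [[0.2,0,-0.72,0,0,0,76],[0.9,0,-0.72,0,0,0,76],[0.9,0,-0.72,0,0,0,76],[0.9,0,-0.72,0,0,0,76],[0.9,0,-0.72,0,0,0,76]]}}

```text
time: 20.25
tool_pos: [0.5466, -0.2033, 0.2772]
ee_rot: [3.141, 0.0, 1.43]
wrist_force: [0.7, 0.3, -1.1]
width: 0.0761
finger_force: 0.0
```

{"method": "servo_tool", "body": {"plan": [[0.86,-0.32,0,0,0,0,76],[0.86,-0.32,0,0,0,0,76],[0.86,-0.32,0,0,0,0,76],[0.86,-0.32,0,0,0,0,76]]}}

```text
time: 20.58
tool_pos: [0.526, -0.1141, 0.2755]
ee_rot: [-3.138, -0.0, 1.429]
wrist_force: [0.6, 0.1, -0.6]
width: 0.0763
finger_force: 0.0
```

```bash
python3 -c "
from h import *
me(); discs(); near(0,-.14,.099)"
```

```text
t 20.5833 XYZ [-0.0327  0.037   0.2755] yaw [-3.138 -0.     1.429] F [ 0.6  0.1 -0.6] w 0.0763 0.0
both X,Y [-0.163  0.267]
both X,Y [-0.158  0.382]
both X,Y [-0.1    0.361]
both X,Y [-0.06   0.424]
both X,Y [0.088 0.389]
top X,Y [0.066 0.51 ]
top area 97.5 XY [-0.0026 -0.1512]
scene area 224.0 XY [ 0.0013 -0.1384]
```

{"method": "servo_tool", "body": {"plan": [[0.86,-0.32,0,0,0,0,76],[0.86,-0.32,0,0,0,0,76],[0.86,-0.32,0,0,0,0,76],[0.86,-0.32,0,0,0,0,76]]}}

```text
time: 21.12
tool_pos: [0.5076, -0.0249, 0.2775]
ee_rot: [3.141, -0.0, 1.428]
wrist_force: [0.2, -0.1, -0.3]
width: 0.0761
finger_force: 0.0
```

{"method": "servo_tool", "body": {"plan": [[0.86,-0.32,0,0,0,0,76],[0.86,-0.32,0,0,0,0,76],[0.86,-0.32,0,0,0,0,76],[0.86,-0.32,0,0,0,0,76]]}}

```text
time: 21.45
tool_pos: [0.4887, 0.0644, 0.2774]
ee_rot: [3.141, 0.0, 1.428]
wrist_force: [-0.5, 0.1, 0.1]
width: 0.0761
finger_force: 0.0
```

{"method": "servo_tool", "body": {"plan": [[0.86,-0.31,0.6,0,0,0,76],[0.86,-0.31,0.6,0,0,0,76],[0.86,-0.31,0.6,0,0,0,76],[0.86,-0.31,0.6,0,0,0,76]]}}

```text
time: 21.78
tool_pos: [0.4686, 0.1541, 0.2131]
ee_rot: [-3.134, 0.002, 1.428]
wrist_force: [-0.1, -0.7, -1.1]
width: 0.0762
finger_force: 0.0
```

{"method": "servo_tool", "body": {"plan": [[0.88,-0.31,1,0,0,0,76],[0.88,-0.31,1,0,0,0,76],[0.88,-0.31,1,0,0,0,76],[0.88,-0.31,1,0,0,0,76],[0.88,-0.31,1,0,0,0,76]]}}

```text
time: 22.2
tool_pos: [0.4513, 0.2439, 0.1145]
ee_rot: [-3.137, 0.004, 1.427]
wrist_force: [-0.1, -0.3, -0.1]
width: 0.0757
finger_force: 0.0
```

The stack is fine; the top view of it was only hidden by the arm. A T-piece lies at (-0.100,0.361), close to this weight's +X finger, so I'll narrow the opening to 64 mm before descending.

{"method": "servo_tool", "body": {"plan": [[0,-0.02,0,0,0,0,64],[0,-0.02,0.1,0,0,0,64],[0,-0.02,0.4,0,0,0,64],[0,-0.02,0.6,0,0,0,64],[0,-0.02,0.75,0,0,0,64],[0,-0.02,0.75,0,0,0,64],[0,-0.02,0.75,0,0,0,64]]}}

```text
time: 22.78
tool_pos: [0.451, 0.2444, 0.0432]
ee_rot: [3.141, -0.0, 1.425]
wrist_force: [0.1, 0.6, -0.2]
width: 0.064
finger_force: 0.0
```

{"method": "servo_tool", "body": {"plan": [[0,0,0.1,0,0,0,64],[0,0,0.2,0,0,0,64],[0,0,0.23,0,0,0,64],[0,0,0.23,0,0,0,64],[0,0,0.23,0,0,0,64]]}}

```text
time: 23.2
tool_pos: [0.45, 0.2455, 0.0194]
ee_rot: [-3.141, 0.0, 1.427]
wrist_force: [0.0, 0.4, 0.4]
width: 0.0639
finger_force: 0.0
```

```bash
python3 -c "
from h import *
me()"
```

```text
t 23.2 XYZ [-0.1599  0.3819  0.0194] yaw [-3.141  0.     1.427] F [0.  0.4 0.4] w 0.0639 0.0
```

{"method": "servo_tool", "body": {"plan": [[0,0,0,0,0,0,40],[0,0,0,0,0,0,40],[0,0,0,0,0,0,40],[0,0,0,0,0,0,40],[0,0,0,0,0,0,40],[0,0,0,0,0,0,40]]}}

```text
time: 23.7
tool_pos: [0.4506, 0.2457, 0.0199]
ee_rot: [3.14, -0.001, 1.426]
wrist_force: [1.7, 0.1, 1.1]
width: 0.0549
finger_force: 30.0
```

{"method": "servo_tool", "body": {"plan": [[0,0,-0.2,0,0,0,40],[0,0,-0.5,0,0,0,40],[0,0,-0.9,0,0,0,40],[0,0,-0.9,0,0,0,40],[0,0,-0.9,0,0,0,40]]}}

```text
time: 24.12
tool_pos: [0.4513, 0.2462, 0.1119]
ee_rot: [3.137, -0.003, 1.427]
wrist_force: [-0.8, 0.3, -3.6]
width: 0.055
finger_force: 30.0
```

{"method": "servo_tool", "body": {"plan": [[-0.2,0.05,-0.3,0,0,0,40],[-0.87,0.27,-0.85,0,0,0,40],[-0.87,0.27,-0.85,0,0,0,40],[-0.87,0.27,-0.85,0,0,0,40],[-0.87,0.27,-0.85,0,0,0,40]]}}

```text
time: 24.53
tool_pos: [0.4647, 0.1541, 0.1947]
ee_rot: [3.141, -0.0, 1.423]
wrist_force: [0.3, -0.5, -2.4]
width: 0.0551
finger_force: 30.0
```

{"method": "servo_tool", "body": {"plan": [[-0.87,0.27,-0.85,0,0,0,40],[-0.87,0.27,-0.85,0,0,0,40],[-0.87,0.27,-0.85,0,0,0,40],[-0.87,0.27,-0.85,0,0,0,40]]}}

```text
time: 24.87
tool_pos: [0.4804, 0.0625, 0.2826]
ee_rot: [3.136, 0.001, 1.422]
wrist_force: [0.6, 0.5, -1.5]
width: 0.0549
finger_force: 30.0
```

{"method": "servo_tool", "body": {"plan": [[-0.87,0.27,0,0,0,0,40],[-0.87,0.27,0,0,0,0,40],[-0.87,0.27,0,0,0,0,40],[-0.87,0.27,0,0,0,0,40]]}}

```text
time: 25.2
tool_pos: [0.492, -0.0252, 0.2756]
ee_rot: [-3.135, -0.001, 1.423]
wrist_force: [0.4, 1.3, -2.4]
width: 0.0549
finger_force: 30.0
```

{"method": "servo_tool", "body": {"plan": [[-0.87,0.27,0,0,0,0,40],[-0.87,0.27,0,0,0,0,40],[-0.87,0.27,0,0,0,0,40],[-0.87,0.27,0,0,0,0,40]]}}

```text
time: 25.53
tool_pos: [0.5067, -0.1142, 0.2767]
ee_rot: [-3.137, -0.002, 1.425]
wrist_force: [0.0, -0.1, -2.9]
width: 0.0548
finger_force: 30.0
```

{"method": "servo_tool", "body": {"plan": [[-0.87,0.26,0,0,0,0,40],[-0.87,0.26,0,0,0,0,40],[-0.87,0.26,0,0,0,0,40],[-0.87,0.26,0,0,0,0,40]]}}

```text
time: 25.87
tool_pos: [0.5202, -0.2036, 0.2774]
ee_rot: [-3.138, -0.002, 1.426]
wrist_force: [0.7, 0.4, -2.6]
width: 0.055
finger_force: 30.0
```

{"method": "servo_tool", "body": {"plan": [[-0.87,0.26,0,0,0,0,40],[-0.87,0.26,0,0,0,0,40],[-0.87,0.26,0,0,0,0,40],[-0.87,0.26,0,0,0,0,40],[-0.87,0.26,0,0,0,0,40]]}}

```text
time: 26.28
tool_pos: [0.5337, -0.2913, 0.2788]
ee_rot: [-3.14, -0.003, 1.428]
wrist_force: [-0.1, 0.1, -2.8]
width: 0.0551
finger_force: 30.0
```

{"method": "servo_tool", "body": {"plan": [[0,0,0.5,0,0,0,40],[0,0,0.9,0,0,0,40],[0,0,1,0,0,0,40],[0,0,1,0,0,0,40]]}}

```text
time: 26.62
tool_pos: [0.5308, -0.2888, 0.1731]
ee_rot: [-3.131, -0.007, 1.43]
wrist_force: [-0.9, 1.0, -3.9]
width: 0.0549
finger_force: 30.0
```

{"method": "servo_tool", "body": {"plan": [[0,0,0.2,0,0,0,40],[0,0,0.4,0,0,0,40],[0,0,0.53,0,0,0,40],[0,0,0.53,0,0,0,40],[0,0,0.53,0,0,0,40],[0,0,0.53,0,0,0,40]]}}

```text
time: 27.12
tool_pos: [0.5343, -0.294, 0.1287]
ee_rot: [3.139, 0.001, 1.427]
wrist_force: [-0.1, -0.2, -2.0]
width: 0.0548
finger_force: 30.0
```

```bash
python3 -c "
from h import *
me()"
```

```text
t 27.1167 XYZ [ 0.0015 -0.1397  0.1287] yaw [3.139e+00 1.000e-03 1.427e+00] F [-0.1 -0.2 -2. ] w 0.0548 29.999191761016846
```

{"method": "servo_tool", "body": {"plan": [[0,0,0.03,0,0,0,40],[0,0,0.06,0,0,0,40],[0,0,0.07,0,0,0,40],[0,0,0.08,0,0,0,40],[0,0,0.08,0,0,0,40],[0,0,0.09,0,0,0,40],[0,0,0.09,0,0,0,40],[0,0,0.09,0,0,0,40]]}}

```text
time: 27.78
tool_pos: [0.5333, -0.2942, 0.1189]
ee_rot: [3.141, 0.0, 1.426]
wrist_force: [-2.7, 1.7, 5.2]
width: 0.0551
finger_force: 30.0
```

{"method": "servo_tool", "body": {"plan": [[0,0,0,0,0,0,72],[0,0,0,0,0,0,72],[0,0,0,0,0,0,72],[0,0,0,0,0,0,72],[0,0,0,0,0,0,72]]}}

```text
time: 28.2
tool_pos: [0.5333, -0.294, 0.117]
ee_rot: [-3.141, -0.0, 1.426]
wrist_force: [0.5, -0.5, -0.2]
width: 0.072
finger_force: 0.0
```

{"method": "servo_tool", "body": {"plan": [[0,0,-0.3,0,0,0,72],[0,0,-1,0,0,0,72],[0,0,-1,0,0,0,72],[0,0,-1,0,0,0,72],[0,0,-1,0,0,0,72]]}}

```text
time: 28.62
tool_pos: [0.5344, -0.2948, 0.2204]
ee_rot: [3.136, 0.003, 1.426]
wrist_force: [0.1, -0.4, -0.2]
width: 0.0723
finger_force: 0.0
```

{"method": "servo_tool", "body": {"plan": [[0.2,0,-0.6,0,0,0,72],[0.67,0,-0.6,0,0,0,72],[0.67,0,-0.6,0,0,0,72],[0.67,0,-0.6,0,0,0,72],[0.67,0,-0.6,0,0,0,72]]}}

```text
time: 29.03
tool_pos: [0.5427, -0.2272, 0.2759]
ee_rot: [-3.14, 0.0, 1.428]
wrist_force: [-0.5, -0.0, -0.6]
width: 0.072
finger_force: 0.0
```

{"method": "servo_tool", "body": {"plan": [[0.85,-0.41,0,0,0,0,72],[0.85,-0.41,0,0,0,0,72],[0.85,-0.41,0,0,0,0,72],[0.85,-0.41,0,0,0,0,72]]}}

```text
time: 29.37
tool_pos: [0.5135, -0.1364, 0.2759]
ee_rot: [-3.139, -0.0, 1.429]
wrist_force: [-0.7, -0.8, -0.4]
width: 0.0723
finger_force: 0.0
```

```bash
python3 -c "
from h import *
me(); discs(); near(0,-.14,.111)"
```

```text
t 29.3667 XYZ [-0.0419  0.0132  0.2759] yaw [-3.139 -0.     1.429] F [-0.7 -0.8 -0.4] w 0.0723 0.0
both X,Y [-0.163  0.267]
both X,Y [-0.1    0.361]
both X,Y [-0.06   0.424]
both X,Y [0.088 0.389]
top X,Y [0.066 0.51 ]
scene area 227.5 XY [ 0.0009 -0.1394]
```

{"method": "servo_tool", "body": {"plan": [[0.85,-0.41,0,0,0,0,72],[0.85,-0.41,0,0,0,0,72],[0.85,-0.41,0,0,0,0,72],[0.85,-0.41,0,0,0,0,72]]}}

```text
time: 29.9
tool_pos: [0.4862, -0.0469, 0.2777]
ee_rot: [3.141, -0.0, 1.428]
wrist_force: [0.3, 0.2, 0.9]
width: 0.0722
finger_force: 0.0
```

{"method": "servo_tool", "body": {"plan": [[0.85,-0.41,0.6,0,0,0,72],[0.85,-0.41,0.6,0,0,0,72],[0.85,-0.41,0.6,0,0,0,72],[0.85,-0.41,0.6,0,0,0,72]]}}

```text
time: 30.23
tool_pos: [0.4558, 0.0437, 0.2133]
ee_rot: [-3.134, 0.0, 1.429]
wrist_force: [-0.5, 0.4, -0.6]
width: 0.0717
finger_force: 0.0
```

{"method": "servo_tool", "body": {"plan": [[0.85,-0.4,1,0,0,0,72],[0.85,-0.4,1,0,0,0,72],[0.85,-0.4,1,0,0,0,72],[0.85,-0.4,1,0,0,0,72],[0.85,-0.4,1,0,0,0,72]]}}

```text
time: 30.65
tool_pos: [0.4294, 0.1316, 0.1147]
ee_rot: [-3.136, 0.003, 1.428]
wrist_force: [1.0, -0.8, -0.0]
width: 0.0719
finger_force: 0.0
```

```bash
python3 -c "
from h import *
me(); near(0,-.14,.111)"
```

```text
t 30.65 XYZ [-0.1638  0.2662  0.1147] yaw [-3.136e+00  3.000e-03  1.428e+00] F [ 1.  -0.8 -0. ] w 0.0719 0.0
top area 235.5 XY [ 0.0008 -0.1397]
scene area 225.5 XY [ 0.0009 -0.1394]
```

{"method": "servo_tool", "body": {"plan": [[0,0,0.3,0,0,0,72],[0,0,0.6,0,0,0,72],[0,0,0.85,0,0,0,72],[0,0,0.95,0,0,0,72],[0,0,0.98,0,0,0,72],[0,0,0.98,0,0,0,72],[0,0,0.98,0,0,0,72],[0,0,0.98,0,0,0,72],[0,0,0.98,0,0,0,72]]}}

```text
time: 31.5
tool_pos: [0.432, 0.1323, 0.0213]
ee_rot: [3.138, -0.001, 1.426]
wrist_force: [-0.0, -0.5, 0.7]
width: 0.0723
finger_force: 0.0
```

{"method": "servo_tool", "body": {"plan": [[0,0,0,0,0,0,40],[0,0,0,0,0,0,40],[0,0,0,0,0,0,40],[0,0,0,0,0,0,40],[0,0,0,0,0,0,40],[0,0,0,0,0,0,40],[0,0,0,0,0,0,40]]}}

```text
time: 32.08
tool_pos: [0.4304, 0.1323, 0.0199]
ee_rot: [-3.141, -0.0, 1.427]
wrist_force: [-1.8, 0.4, 6.0]
width: 0.0549
finger_force: 30.0
```

{"method": "servo_tool", "body": {"plan": [[0,0,-0.2,0,0,0,40],[0,0,-0.5,0,0,0,40],[0,0,-0.9,0,0,0,40],[0,0,-0.9,0,0,0,40],[0,0,-0.9,0,0,0,40]]}}

```text
time: 32.5
tool_pos: [0.4323, 0.1324, 0.1113]
ee_rot: [3.136, -0.002, 1.426]
wrist_force: [0.2, -0.3, -2.1]
width: 0.0554
finger_force: 30.0
```

{"method": "servo_tool", "body": {"plan": [[-0.2,0.1,-0.3,0,0,0,40],[-0.81,0.33,-0.85,0,0,0,40],[-0.81,0.33,-0.85,0,0,0,40],[-0.81,0.33,-0.85,0,0,0,40],[-0.81,0.33,-0.85,0,0,0,40]]}}

```text
time: 32.92
tool_pos: [0.4519, 0.046, 0.1938]
ee_rot: [-3.142, -0.0, 1.423]
wrist_force: [-0.6, 1.1, -2.6]
width: 0.0551
finger_force: 30.0
```

{"method": "servo_tool", "body": {"plan": [[-0.81,0.33,-0.85,0,0,0,40],[-0.81,0.33,-0.85,0,0,0,40],[-0.81,0.33,-0.85,0,0,0,40],[-0.81,0.33,-0.85,0,0,0,40]]}}

```text
time: 33.25
tool_pos: [0.4745, -0.0407, 0.2816]
ee_rot: [3.137, 0.002, 1.423]
wrist_force: [-0.3, 0.2, -1.5]
width: 0.0552
finger_force: 30.0
```

{"method": "servo_tool", "body": {"plan": [[-0.81,0.33,0,0,0,0,40],[-0.81,0.33,0,0,0,0,40],[-0.81,0.33,0,0,0,0,40],[-0.81,0.33,0,0,0,0,40]]}}

```text
time: 33.58
tool_pos: [0.4929, -0.1228, 0.275]
ee_rot: [-3.134, -0.002, 1.424]
wrist_force: [-0.4, 1.0, -3.6]
width: 0.0552
finger_force: 30.0
```

{"method": "servo_tool", "body": {"plan": [[-0.81,0.32,0,0,0,0,40],[-0.81,0.32,0,0,0,0,40],[-0.81,0.32,0,0,0,0,40],[-0.81,0.32,0,0,0,0,40]]}}

```text
time: 33.92
tool_pos: [0.5133, -0.2066, 0.2762]
ee_rot: [-3.136, -0.003, 1.426]
wrist_force: [-0.5, 0.7, -2.0]
width: 0.0547
finger_force: 30.0
```

{"method": "servo_tool", "body": {"plan": [[-0.83,0.32,0,0,0,0,40],[-0.83,0.32,0,0,0,0,40],[-0.83,0.32,0,0,0,0,40],[-0.83,0.32,0,0,0,0,40],[-0.83,0.32,0,0,0,0,40]]}}

```text
time: 34.33
tool_pos: [0.5333, -0.2915, 0.2785]
ee_rot: [-3.14, -0.003, 1.428]
wrist_force: [-1.7, 0.1, -2.1]
width: 0.0551
finger_force: 30.0
```

{"method": "servo_tool", "body": {"plan": [[0,0,0.5,0,0,0,40],[0,0,0.9,0,0,0,40],[0,0,1,0,0,0,40],[0,0,1,0,0,0,40]]}}

```text
time: 34.67
tool_pos: [0.5305, -0.2891, 0.1731]
ee_rot: [-3.131, -0.007, 1.429]
wrist_force: [-0.6, 1.2, -3.4]
width: 0.0554
finger_force: 30.0
```

{"method": "servo_tool", "body": {"plan": [[0,0,0.2,0,0,0,40],[0,0,0.35,0,0,0,40],[0,0,0.41,0,0,0,40],[0,0,0.41,0,0,0,40],[0,0,0.41,0,0,0,40],[0,0,0.41,0,0,0,40]]}}

```text
time: 35.17
tool_pos: [0.5343, -0.2941, 0.1409]
ee_rot: [3.138, 0.001, 1.427]
wrist_force: [0.6, -0.7, -1.9]
width: 0.0551
finger_force: 30.0
```

```bash
python3 -c "
from h import *
me()"
```

```text
t 35.1667 XYZ [ 0.0015 -0.1398  0.1409] yaw [3.138e+00 1.000e-03 1.427e+00] F [ 0.6 -0.7 -1.9] w 0.0551 29.999075531959534
```

{"method": "servo_tool", "body": {"plan": [[0,0,0.03,0,0,0,40],[0,0,0.06,0,0,0,40],[0,0,0.07,0,0,0,40],[0,0,0.08,0,0,0,40],[0,0,0.08,0,0,0,40],[0,0,0.09,0,0,0,40],[0,0,0.09,0,0,0,40],[0,0,0.09,0,0,0,40]]}}

```text
time: 35.83
tool_pos: [0.5332, -0.2941, 0.1309]
ee_rot: [3.141, 0.0, 1.426]
wrist_force: [-3.2, 2.2, 6.1]
width: 0.0553
finger_force: 30.0
```

{"method": "servo_tool", "body": {"plan": [[0,0,0,0,0,0,76],[0,0,0,0,0,0,76],[0,0,0,0,0,0,76],[0,0,0,0,0,0,76],[0,0,0,0,0,0,76]]}}

```text
time: 36.25
tool_pos: [0.5333, -0.2941, 0.129]
ee_rot: [-3.141, -0.0, 1.426]
wrist_force: [0.3, 0.4, -0.2]
width: 0.0761
finger_force: 0.0
```

{"method": "servo_tool", "body": {"plan": [[0,0,-0.3,0,0,0,76],[0,0,-1,0,0,0,76],[0,0,-1,0,0,0,76],[0,0,-1,0,0,0,76],[0,0,-1,0,0,0,76]]}}

```text
time: 36.67
tool_pos: [0.5344, -0.2947, 0.2324]
ee_rot: [3.136, 0.002, 1.426]
wrist_force: [-0.1, -0.2, -0.2]
width: 0.0761
finger_force: 0.0
```

{"method": "servo_tool", "body": {"plan": [[0.2,-0.05,-0.5,0,0,0,76],[0.64,-0.05,-0.5,0,0,0,76],[0.64,-0.05,-0.5,0,0,0,76],[0.64,-0.05,-0.5,0,0,0,76],[0.64,-0.05,-0.5,0,0,0,76]]}}

```text
time: 37.08
tool_pos: [0.5372, -0.2297, 0.2775]
ee_rot: [-3.139, -0.0, 1.428]
wrist_force: [0.3, -0.4, 0.6]
width: 0.076
finger_force: 0.0
```

{"method": "servo_tool", "body": {"plan": [[1,-0.1,0,0,0,0,76],[1,-0.1,0,0,0,0,76],[1,-0.1,0,0,0,0,76],[1,-0.1,0,0,0,0,76]]}}

```text
time: 37.42
tool_pos: [0.5416, -0.1273, 0.2773]
ee_rot: [-3.138, -0.002, 1.43]
wrist_force: [-0.4, -0.1, -0.2]
width: 0.0763
finger_force: 0.0
```

{"method": "servo_tool", "body": {"plan": [[1,-0.1,0,0,0,0,76],[1,-0.1,0,0,0,0,76],[1,-0.1,0,0,0,0,76],[1,-0.1,0,0,0,0,76]]}}

```text
time: 37.75
tool_pos: [0.5464, -0.0276, 0.2776]
ee_rot: [-3.139, -0.001, 1.429]
wrist_force: [0.8, -0.2, 0.3]
width: 0.0762
finger_force: 0.0
```

```bash
python3 -c "
from h import *
me(); discs(.029); near(0,-.14,.123)"
```

```text
t 37.75 XYZ [-0.0251  0.1256  0.2776] yaw [-3.139e+00 -1.000e-03  1.429e+00] F [ 0.8 -0.2  0.3] w 0.0762 0.0
top X,Y [-0.103  0.358]
both X,Y [-0.056  0.423]
both X,Y [0.089 0.389]
top X,Y [0.062 0.506]
top area 237.0 XY [ 0.0007 -0.1401]
scene area 230.5 XY [ 0.0007 -0.1393]
```

{"method": "servo_tool", "body": {"plan": [[1,-0.1,0,0,0,0,78],[1,-0.1,0,0,0,0,78],[1,-0.1,0,0,0,0,78],[1,-0.1,0,0,0,0,78]]}}

```text
time: 38.28
tool_pos: [0.5512, 0.0727, 0.2789]
ee_rot: [-3.141, -0.001, 1.429]
wrist_force: [-0.6, -1.0, -0.3]
width: 0.078
finger_force: 0.0
```

{"method": "servo_tool", "body": {"plan": [[1,-0.1,0.6,0,0,0,78],[1,-0.1,0.6,0,0,0,78],[1,-0.1,0.6,0,0,0,78],[1,-0.1,0.6,0,0,0,78],[1,-0.1,0.6,0,0,0,78]]}}

```text
time: 38.7
tool_pos: [0.5552, 0.1703, 0.2174]
ee_rot: [-3.138, 0.003, 1.426]
wrist_force: [0.9, -0.8, -0.8]
width: 0.0781
finger_force: 0.0
```

{"method": "servo_tool", "body": {"plan": [[0.99,-0.11,0.95,0,0,0,78],[0.99,-0.11,0.95,0,0,0,78],[0.99,-0.11,0.95,0,0,0,78],[0.99,-0.11,0.95,0,0,0,78],[0.99,-0.11,0.95,0,0,0,78],[0.99,-0.11,0.95,0,0,0,78]]}}

```text
time: 39.2
tool_pos: [0.56, 0.2692, 0.1255]
ee_rot: [3.14, 0.001, 1.425]
wrist_force: [0.2, -0.9, -0.3]
width: 0.078
finger_force: 0.0
```

{"method": "servo_tool", "body": {"plan": [[0,0,0.3,0,0,0,78],[0,0,0.6,0,0,0,78],[0,0,0.85,0,0,0,78],[0,0,0.95,0,0,0,78],[0,0,0.99,0,0,0,78],[0,0,0.99,0,0,0,78],[0,0,0.99,0,0,0,78],[0,0,0.99,0,0,0,78],[0,0,0.99,0,0,0,78]]}}

```text
time: 39.95
tool_pos: [0.5603, 0.2716, 0.0278]
ee_rot: [3.138, -0.002, 1.426]
wrist_force: [0.2, -0.4, -0.0]
width: 0.0782
finger_force: 0.0
```

{"method": "servo_tool", "body": {"plan": [[0,0,0,0,0,0,40],[0,0,0,0,0,0,40],[0,0,0,0,0,0,40],[0,0,0,0,0,0,40],[0,0,0,0,0,0,40],[0,0,0,0,0,0,40],[0,0,0,0,0,0,40]]}}

```text
time: 40.53
tool_pos: [0.5589, 0.2713, 0.0257]
ee_rot: [3.141, -0.0, 1.427]
wrist_force: [-0.3, 0.1, 1.9]
width: 0.0578
finger_force: 30.0
```

{"method": "servo_tool", "body": {"plan": [[0,0,-0.2,0,0,0,40],[0,0,-0.5,0,0,0,40],[0,0,-0.9,0,0,0,40],[0,0,-0.9,0,0,0,40],[0,0,-0.9,0,0,0,40]]}}

```text
time: 40.95
tool_pos: [0.5606, 0.2718, 0.1185]
ee_rot: [3.136, -0.003, 1.426]
wrist_force: [1.1, -0.4, -1.5]
width: 0.0575
finger_force: 30.0
```

```bash
python3 -c "
from h import *
me()"
```

```text
t 40.95 XYZ [-0.0542  0.4239  0.1185] yaw [ 3.136e+00 -3.000e-03  1.426e+00] F [ 1.1 -0.4 -1.5] w 0.0575 29.999530613422394
```

{"method": "servo_tool", "body": {"plan": [[-0.2,0.02,-0.3,0,0,0,40],[-0.93,0.11,-0.85,0,0,0,40],[-0.93,0.11,-0.85,0,0,0,40],[-0.93,0.11,-0.85,0,0,0,40],[-0.93,0.11,-0.85,0,0,0,40]]}}

```text
time: 41.37
tool_pos: [0.557, 0.1755, 0.2011]
ee_rot: [3.14, -0.0, 1.423]
wrist_force: [-0.1, 0.3, -2.2]
width: 0.0572
finger_force: 30.0
```

{"method": "servo_tool", "body": {"plan": [[-0.93,0.11,-0.8,0,0,0,40],[-0.93,0.11,-0.8,0,0,0,40],[-0.93,0.11,-0.8,0,0,0,40],[-0.93,0.11,-0.8,0,0,0,40]]}}

```text
time: 41.7
tool_pos: [0.5553, 0.0805, 0.2836]
ee_rot: [3.136, 0.001, 1.422]
wrist_force: [1.5, 0.9, -0.5]
width: 0.0574
finger_force: 30.0
```

{"method": "servo_tool", "body": {"plan": [[-0.93,0.11,0,0,0,0,40],[-0.93,0.11,0,0,0,0,40],[-0.93,0.11,0,0,0,0,40],[-0.93,0.11,0,0,0,0,40]]}}

```text
time: 42.03
tool_pos: [0.5508, -0.011, 0.2768]
ee_rot: [-3.136, -0.0, 1.423]
wrist_force: [-0.8, -0.2, -2.0]
width: 0.0573
finger_force: 30.0
```

{"method": "servo_tool", "body": {"plan": [[-0.93,0.11,0,0,0,0,40],[-0.93,0.11,0,0,0,0,40],[-0.93,0.11,0,0,0,0,40],[-0.93,0.11,0,0,0,0,40]]}}

```text
time: 42.37
tool_pos: [0.5488, -0.1038, 0.2778]
ee_rot: [-3.138, -0.001, 1.424]
wrist_force: [0.4, 0.8, -2.1]
width: 0.0576
finger_force: 30.0
```

{"method": "servo_tool", "body": {"plan": [[-0.91,0.12,0,0,0,0,40],[-0.91,0.12,0,0,0,0,40],[-0.91,0.12,0,0,0,0,40],[-0.91,0.12,0,0,0,0,40],[-0.91,0.12,0,0,0,0,40],[-0.91,0.12,0,0,0,0,40],[-0.91,0.12,0,0,0,0,40]]}}

```text
time: 42.95
tool_pos: [0.5481, -0.1927, 0.2805]
ee_rot: [3.142, -0.001, 1.429]
wrist_force: [-0.4, -0.3, -2.2]
width: 0.0574
finger_force: 30.0
```

```bash
python3 -c "
from h import *
me()"
```

```text
t 42.95 XYZ [ 0.0005 -0.0375  0.2805] yaw [ 3.142e+00 -1.000e-03  1.429e+00] F [-0.4 -0.3 -2.2] w 0.0574 29.99966025352478
```

{"method": "servo_tool", "body": {"plan": [[0,0,0.2,0,0,0,40],[0,0,0.45,0,0,0,40],[0,0,0.7,0,0,0,40],[0,0,0.9,0,0,0,40],[0,0,1,0,0,0,40],[0,0,1,0,0,0,40]]}}

```text
time: 43.45
tool_pos: [0.5464, -0.1931, 0.1774]
ee_rot: [-3.136, -0.002, 1.428]
wrist_force: [0.0, -0.0, -2.6]
width: 0.0575
finger_force: 30.0
```

{"method": "servo_tool", "body": {"plan": [[0,0,0.2,0,0,0,40],[0,0,0.45,0,0,0,40],[0,0,0.65,0,0,0,40],[0,0,0.8,0,0,0,40],[0,0,0.88,0,0,0,40],[0,0,0.88,0,0,0,40],[0,0,0.88,0,0,0,40],[0,0,0.88,0,0,0,40]]}}

```text
time: 44.12
tool_pos: [0.549, -0.1955, 0.0947]
ee_rot: [3.138, 0.001, 1.427]
wrist_force: [-0.3, -0.6, -2.3]
width: 0.0574
finger_force: 30.0
```

{"method": "servo_tool", "body": {"plan": [[0,0,0.03,0,0,0,40],[0,0,0.06,0,0,0,40],[0,0,0.08,0,0,0,40],[0,0,0.08,0,0,0,40],[0,0,0.09,0,0,0,40],[0,0,0.09,0,0,0,40]]}}

```text
time: 44.62
tool_pos: [0.5476, -0.1951, 0.0837]
ee_rot: [-3.142, -0.0, 1.426]
wrist_force: [-0.8, -0.0, -0.4]
width: 0.0578
finger_force: 30.0
```

```bash
python3 -c "
from h import *
me()"
```

```text
t 44.6167 XYZ [ 0.0004 -0.0399  0.0837] yaw [-3.142 -0.     1.426] F [-0.8 -0.  -0.4] w 0.0578 29.999872148036957
```

{"method": "servo_tool", "body": {"plan": [[0,0,0.01,0,0,0,40],[0,0,0.01,0,0,0,40],[0,0,0.01,0,0,0,74],[0,0,0.01,0,0,0,74],[0,0,0.01,0,0,0,74],[0,0,0.01,0,0,0,74],[0,0,0.01,0,0,0,74]]}}

```text
time: 45.2
tool_pos: [0.5477, -0.1951, 0.0822]
ee_rot: [3.142, -0.0, 1.426]
wrist_force: [0.3, 0.1, -0.3]
width: 0.0742
finger_force: 0.0
```

{"method": "servo_tool", "body": {"plan": [[0,0,-0.2,0,0,0,74],[0,0,-0.6,0,0,0,74],[0,0,-1,0,0,0,74],[0,0,-1,0,0,0,74],[0,0,-1,0,0,0,74]]}}

```text
time: 45.62
tool_pos: [0.5495, -0.1959, 0.1863]
ee_rot: [3.134, 0.002, 1.426]
wrist_force: [-0.1, 0.2, -0.9]
width: 0.0739
finger_force: 0.0
```

{"method": "servo_tool", "body": {"plan": [[0,0,-0.3,0,0,0,74],[0,0,-0.7,0,0,0,74],[0,0,-1,0,0,0,74],[0,0,-1,0,0,0,74],[0,0,-1,0,0,0,74]]}}

```text
time: 46.03
tool_pos: [0.5481, -0.1953, 0.2832]
ee_rot: [3.139, 0.001, 1.426]
wrist_force: [0.8, 0.6, -0.2]
width: 0.0741
finger_force: 0.0
```

{"method": "servo_tool", "body": {"plan": [[1,0,0,0,0,0,0],[1,0,0,0,0,0,0],[1,0,0,0,0,0,0],[1,0,0,0,0,0,0],[1,0,0,0,0,0,0]]}}

```text
time: 46.45
tool_pos: [0.5613, -0.0952, 0.2793]
ee_rot: [-3.136, -0.0, 1.428]
wrist_force: [-0.1, -0.5, 0.6]
width: 0.0439
finger_force: 0.0
```

{"method": "servo_tool", "body": {"plan": [[0.4,0,0,0,0,0,0],[0.4,0,0,0,0,0,0],[0.4,0,0,0,0,0,0],[0.4,0,0,0,0,0,0],[0.4,0,0,0,0,0,0],[0.4,0,0,0,0,0,0]]}}

```text
time: 46.95
tool_pos: [0.5676, -0.0579, 0.282]
ee_rot: [-3.141, 0.0, 1.425]
wrist_force: [-0.7, 0.2, 0.5]
width: 0.0041
finger_force: 0.0
```

```bash
python3 -c "
from h import *
me(); near(0,-.14,.123); near(0,-.04,.087)
im=np.hstack([cv2.resize(robot.snapshot(n)[y:y+100,x:x+100][:,:,::-1],None,fx=4,fy=4,interpolation=cv2.INTER_CUBIC) for n,x,y in(('top',275,150),('scene',130,110))])
cv2.imwrite('pics/seat.png',im)
print(robot.find_in('clamp_handle','scene')[:2],proj('scene',[[.553+.1445*.138,-.1555+.9895*.138,.205]]))"
```

```text
t 46.95 XYZ [0.0003 0.0987 0.282 ] yaw [-3.141  0.     1.425] F [-0.7  0.2  0.5] w 0.0041 0.0
top area 239.0 XY [ 0.0005 -0.14  ]
scene area 230.5 XY [ 0.0007 -0.1393]
top area 193.0 XY [-0.0051 -0.0568]
scene area 597.0 XY [ 0.0124 -0.0221]
[{'extent': [215.4, 170.4, 29.1, 16.1], 'conf': 0.55}] [[222.18165552 164.09338017]]
```

View pics/seat.png

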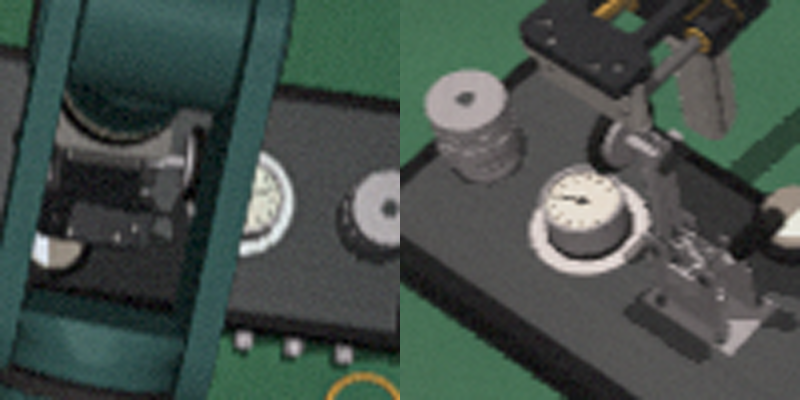

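Two-camera crop: the gauge, dial up, sits centred in the white ring (scene crop (585,205)) with the stack of four upright at (467,120). The handle's black grip is at (755,235). Now I push the handle along its arc.

{"method": "servo_tool", "body": {"plan": [[0.12,0,0.2,0,0,0,0],[0.12,0,0.4,0,0,0,0],[0.12,0,0.56,0,0,0,0],[0.12,0,0.56,0,0,0,0],[0.12,0,0.56,0,0,0,0],[0.12,0,0.56,0,0,0,0]]}}

```text
time: 47.8
tool_pos: [0.57, -0.0448, 0.2277]
ee_rot: [3.14, -0.0, 1.426]
wrist_force: [-0.5, 0.7, 0.2]
width: 0.0005
finger_force: 0.0
```

{"method": "servo_tool", "body": {"plan": [[0.06,0,0,0,0,0,0],[0.11,0,0,0,0,0,0],[0.17,0,0.04,0,0,0,0],[0.23,0,0.08,0,0,0,0],[0.28,0,0.11,0,0,0,0],[0.33,0,0.15,0,0,0,0],[0.38,0,0.2,0,0,0,0],[0.43,0,0.25,0,0,0,0],[0.47,0,0.3,0,0,0,0],[0.5,0,0.35,0,0,0,0],[0.5,0,0.35,0,0,0,0]]}}

```text
time: 48.72
tool_pos: [0.5756, 0.0057, 0.1891]
ee_rot: [-3.137, -0.0, 1.427]
wrist_force: [-0.0, 1.0, 0.3]
width: 0.0008
finger_force: 0.0
```

```bash
python3 -c "
from h import *
me(); print(tf(*(ray('scene',176.25,160,.085)[:2]-[.003,0])))
save('scene','h1.png',(150,100,270,200),5)"
```

```text
t 48.7167 XYZ [-0.0009  0.1628  0.1891] yaw [-3.137 -0.     1.427] F [-0.   1.   0.3] w 0.0008 0.0
[-0.00183022 -0.03607157]
```

View pics/h1.png

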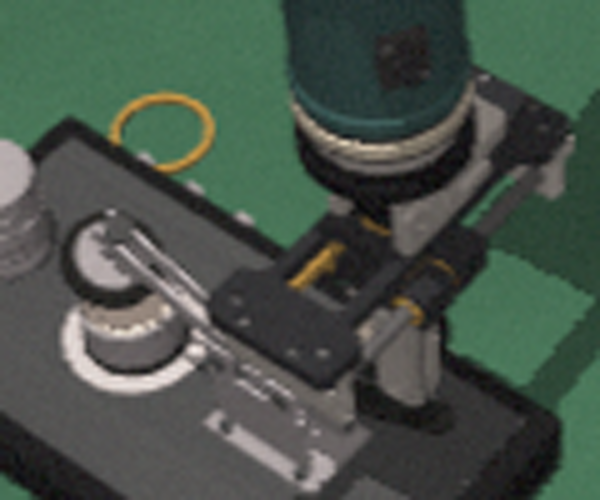

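The crop shows the pad swinging down onto the gauge at (115,270), with the fingers on the handle. I'll continue past the dead point.

{"method": "servo_tool", "body": {"plan": [[0.04,0,0.07,0,0,0,0],[0.09,0,0.15,0,0,0,0],[0.13,0,0.23,0,0,0,0],[0.15,0,0.31,0,0,0,0],[0.17,0,0.4,0,0,0,0],[0.18,0,0.46,0,0,0,0],[0.18,0,0.5,0,0,0,0],[0.18,0,0.52,0,0,0,0],[0.18,0,0.52,0,0,0,0],[0.18,0,0.52,0,0,0,0],[0.18,0,0.52,0,0,0,0]]}}

```text
time: 49.68
tool_pos: [0.5789, 0.0234, 0.1426]
ee_rot: [3.141, -0.001, 1.427]
wrist_force: [-5.6, 0.5, 12.7]
width: 0.0005
finger_force: 6.7
```

```bash
python3 -c "
from h import *
me()"
```

```text
t 49.6833 XYZ [-0.0002  0.1808  0.1426] yaw [ 3.141e+00 -1.000e-03  1.427e+00] F [-5.6  0.5 12.7] w 0.0005 6.743338249070803
```

The tip is at 0.126 with 12.7 N on it, so the handle is level on its stop. I'll rise and look.

{"method": "servo_tool", "body": {"plan": [[0,0,-0.3,0,0,0,0],[0,0,-0.7,0,0,0,0],[0,0,-1,0,0,0,0],[0,0,-1,0,0,0,0],[0,0,-1,0,0,0,0]]}}

```text
time: 50.1
tool_pos: [0.5803, 0.023, 0.2416]
ee_rot: [3.137, -0.001, 1.427]
wrist_force: [0.0, -0.0, -0.2]
width: 0.0005
finger_force: 0.0
```

{"method": "servo_tool", "body": {"plan": [[0.8,-0.9,-0.3,0,0,0,0],[0.8,-0.9,-0.3,0,0,0,0],[0.8,-0.9,-0.3,0,0,0,0],[0.8,-0.9,-0.3,0,0,0,0],[0.8,-0.9,-0.3,0,0,0,0],[0.8,-0.9,-0.3,0,0,0,0]]}}

```text
time: 50.6
tool_pos: [0.5014, 0.1146, 0.2674]
ee_rot: [-3.139, 0.001, 1.427]
wrist_force: [-0.2, -1.1, 0.1]
width: 0.0002
finger_force: 0.0
```

```bash
python3 -c "
from h import *
me(); near(0,-.14,.123)
for z in(.1,.11,.12,.13): print(z);near(-.058,.105,z)
im=np.hstack([cv2.resize(robot.snapshot(n)[y:y+100,x:x+100][:,:,::-1],None,fx=4,fy=4,interpolation=cv2.INTER_CUBIC) for n,x,y in(('top',280,150),('scene',145,110))])
cv2.imwrite('pics/c.png',im)"
```

```text
t 50.6 XYZ [-0.0901  0.2598  0.2674] yaw [-3.139e+00  1.000e-03  1.427e+00] F [-0.2 -1.1  0.1] w 0.0002 0.0
top area 239.0 XY [ 0.0005 -0.14  ]
scene area 228.0 XY [ 0.0008 -0.1395]
0.1
top area 155.0 XY [-0.0537  0.1045]
scene area 180.0 XY [-0.0711  0.0943]
0.11
top area 155.0 XY [-0.0548  0.1052]
scene area 180.0 XY [-0.0657  0.0993]
0.12
top area 155.0 XY [-0.0559  0.1058]
scene area 180.0 XY [-0.0602  0.1044]
0.13
top area 155.0 XY [-0.0571  0.1065]
scene area 180.0 XY [-0.0548  0.1094]
```

View pics/c.png

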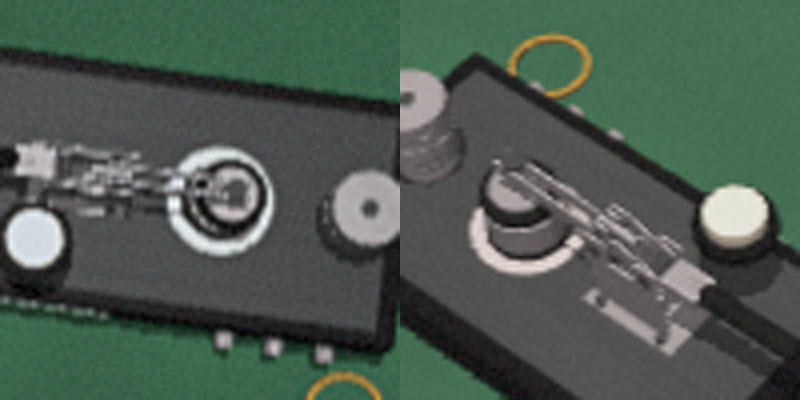

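The crops show the pad flat on the gauge over the seat (top (235,195)), the handle level and the stack upright. The button top is at (-0.058,0.105), z≈0.122. Now I press it.

{"method": "servo_tool", "body": {"plan": [[-0.77,0.16,0,0,0,0,0],[-0.77,0.16,0,0,0,0,0],[-0.77,0.16,0,0,0,0,0],[-0.77,0.16,0,0,0,0,0]]}}

```text
time: 51.53
tool_pos: [0.5066, 0.035, 0.2695]
ee_rot: [3.142, -0.0, 1.423]
wrist_force: [0.0, 0.4, -0.2]
width: 0.0008
finger_force: 0.0
```

{"method": "servo_tool", "body": {"plan": [[-0.77,0.16,0,0,0,0,0],[-0.77,0.16,0,0,0,0,0],[-0.77,0.16,0,0,0,0,0],[-0.77,0.16,0.3,0,0,0,0],[-0.77,0.16,0.6,0,0,0,0],[-0.77,0.16,0.9,0,0,0,0],[-0.77,0.16,1,0,0,0,0],[-0.77,0.16,1,0,0,0,0]]}}

```text
time: 52.2
tool_pos: [0.5093, -0.0406, 0.1661]
ee_rot: [-3.134, -0.001, 1.428]
wrist_force: [0.6, -1.0, 1.3]
width: 0.0012
finger_force: 0.0
```

{"method": "servo_tool", "body": {"plan": [[0,0,0.1,0,0,0,0],[0,0,0.2,0,0,0,0],[0,0,0.25,0,0,0,0],[0,0,0.25,0,0,0,0],[0,0,0.25,0,0,0,0],[0,0,0.25,0,0,0,0]]}}

```text
time: 52.7
tool_pos: [0.5118, -0.042, 0.1457]
ee_rot: [3.14, -0.001, 1.427]
wrist_force: [0.3, 1.6, 2.0]
width: 0.0004
finger_force: 1.0
```

{"method": "servo_tool", "body": {"plan": [[0,0,0.04,0,0,0,0],[0,0,0.07,0,0,0,0],[0,0,0.1,0,0,0,0],[0,0,0.13,0,0,0,0],[0,0,0.16,0,0,0,0],[0,0,0.16,0,0,0,0],[0,0,0.16,0,0,0,0]]}}

```text
time: 53.28
tool_pos: [0.5123, -0.0422, 0.1377]
ee_rot: [3.135, -0.0, 1.427]
wrist_force: [-13.4, 4.1, 35.1]
width: 0.0005
finger_force: 17.6
```

The button has bottomed (35 N, about 8 mm of travel). I'll ease off while still holding it down, then let go and withdraw.

{"method": "servo_tool", "body": {"plan": [[0,0,-0.05,0,0,0,0],[0,0,-0.05,0,0,0,0],[0,0,-0.05,0,0,0,0],[0,0,-0.05,0,0,0,0]]}}

```text
time: 53.62
tool_pos: [0.5123, -0.0422, 0.1381]
ee_rot: [3.137, -0.0, 1.427]
wrist_force: [-4.6, 2.8, 18.2]
width: 0.0006
finger_force: 8.9
```

{"method": "servo_tool", "body": {"plan": [[0,0,-0.15,0,0,0,0],[0,0,-0.4,0,0,0,0],[0,0,-0.8,0,0,0,0],[0,0,-1,0,0,0,0],[0,0,-1,0,0,0,0],[0,0,-1,0,0,0,0]]}}

```text
time: 54.12
tool_pos: [0.5117, -0.0427, 0.2342]
ee_rot: [3.139, 0.001, 1.426]
wrist_force: [0.3, 0.3, -0.5]
width: 0.0003
finger_force: 0.0
```

{"method": "servo_tool", "body": {"plan": [[1,-0.9,-0.2,0,0,0,0],[1,-0.9,-0.2,0,0,0,0],[1,-0.9,-0.2,0,0,0,0],[1,-0.9,-0.2,0,0,0,0],[1,-0.9,-0.2,0,0,0,0],[1,-0.9,-0.2,0,0,0,0]]}}

```text
time: 54.62
tool_pos: [0.4362, 0.0694, 0.2518]
ee_rot: [-3.14, 0.001, 1.427]
wrist_force: [-0.4, 0.3, 0.4]
width: 0.0005
finger_force: 0.0
```

```bash
python3 -c "
from h import *
me(); near(0,-.14,.123); near(-.058,.105,.128)
im=np.hstack([cv2.resize(robot.snapshot(n)[y:y+100,x:x+100][:,:,::-1],None,fx=4,fy=4,interpolation=cv2.INTER_CUBIC) for n,x,y in(('top',280,150),('scene',145,110))])
cv2.imwrite('pics/e.png',im)"
```

```text
t 54.6167 XYZ [-0.1481  0.2056  0.2518] yaw [-3.140e+00  1.000e-03  1.427e+00] F [-0.4  0.3  0.4] w 0.0005 0.0
top area 237.0 XY [ 0.0007 -0.1401]
scene area 227.0 XY [ 0.0009 -0.1396]
top area 155.0 XY [-0.0568  0.1063]
scene area 180.0 XY [-0.0559  0.1084]
```

View pics/e.png

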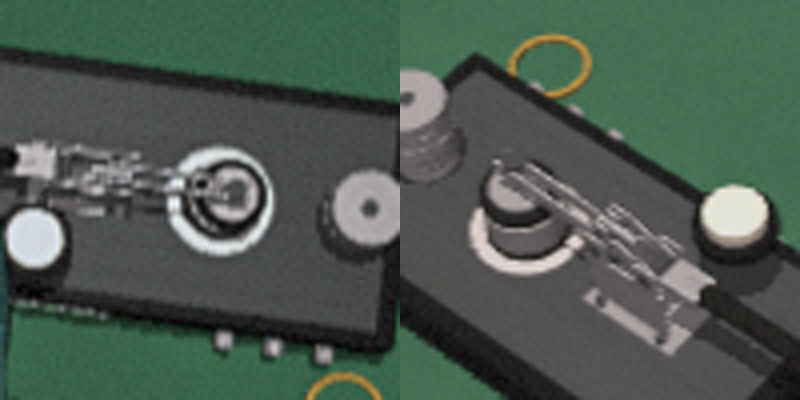

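The final view shows everything as it should be: pad on the gauge, handle level, stack upright, button up again and the arm clear. I'm handing the job in.

```bash
python3 -c "
from bench import robot
print(robot.close_job())"
```

```text
the job is handed in; nothing more can be done
None
```

The job is handed in: the gauge is clamped on the seat, all four weights are stacked within about 1 mm of the pan axis, and the button was pressed fully and came back up; no verdict was returned.

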